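# Feeler test of a culture cabinet's door gaps

## Robot

A 7-joint arm with a two-finger parallel gripper is mounted at the origin on the work surface. World frame = base frame: x ahead of the robot, y to its left, z up, the work surface at z = 0. Lengths are in m, angles in rad, forces in N, time in s.
With the tool pointing down it reaches from about 0.425 to 0.925 m from the base axis. Payload 6.8 kg.
Tool frame: the origin (TCP) lies at the very end of the fingers, on their centre line; the grasp point (between the pads) lies 19 mm behind it (r.grip_depth is the distance from the TCP to the grasp point, in m); z points along the fingers, y is the direction in which the jaws open and shut (so a half turn about z gives the same grasp; the last joint's range is limited). The gripper opens to 85 mm and grips with 20 to 120 N. Pads are 22 mm wide; open, the fingers measure 114 mm over their backs; the gripper's body (76 mm by 85 mm) begins 54 mm behind the grasp point. The pads swing forward as they close: fully open they stand 13 mm farther back than shut.
Start: joints at [-0.108, 0.477, 0.022, 1.555, -0.011, 1.109, -0.083], TCP at [0.675, 0, 0.231] pointing down, gripper open.
Joint ranges: [-2.96, 2.96], [-0.34, 2.1], [-1.41, 1.46], [0.24, 2.44], [-1.37, 4.51], [0.17, 1.92], [-2.96, 2.96]. Speed limits (rad/s): [2.39, 2.39, 3.14, 3.14, 3.14, 3.14, 3.14].

## Interface

Orientations are given as a rotation vector (axis times angle).
In Python, from bench import r, grab_frame gives the robot as it stands. The module is installed in compiled form; this text tells all that it offers.
- The arm moves only by the tool play_rows, never from a script. Its argument "increments" is a list of rows, each a list of 7 numbers: the shift along the tool's x, y, z in mm, then the turn, a rotation vector about the tool's x, y, z in rad, then the closure in counts, from 0 (fully open) to 255 (shut). In form: [[tx, ty, tz, rx, ry, rz, claw], ...]. A call has 1 to 5 rows; each row shifts and turns the pose as measured when the row begins, along the tool's axes as they then stand; what a row does not reach is not made up. A row lasts 1/10 s, in which the tool goes at most 50 mm and 8.59 degrees, less where a joint would pass 70% of its speed; a pose out of reach is approached as far as the arm can. A call is refused whole if a number of a shift passes 50 or a number of a turn 0.15, either way. A call with a gripper value outside its range is refused whole. The fingers move at their own pace and stop on an object; "force" is the grip in N (left out, the last holds). Time passes only in rows, so rows that do not move let the fingers close. It gives the time, the measured TCP pose, the force and the opening at its end, in the units of the state.
- r.get_obs(): the state, without advancing time (a new reading comes with each control period).
- grab_frame(name): name is "scene" or "side" or "wrist"; returns a dict with "color" (400x640x3 uint8, blue, green, red), "depth" (400x640 float32, m along the optical axis (not along the pixel's ray), 0 where there is no reading), "K" (3x3 intrinsics, pixels), "T" (4x4, takes a point from camera to world coordinates). Camera axes: x right, y up, looking along -z (the intrinsics and any distortion apply to the point x, -y, -z); pixel columns grow to the right and rows downward; lengths in m; the calibration is good to about 2 mm. The wrist camera is an equidistant fisheye: a pixel r from the principal point sees the ray r / f radians off the axis. A picture is of the moment at which its call begins.
- r.hand_in(): hands the job in, once; it reports no verdict.
The state is a dict: "clock": time; "joints": joint angles; "qvel": joint speeds; "tau": joint torques, N m; "tcp_pos": TCP position; "orientation": TCP orientation; "contact_force": force on the tool from outside, world axes, zero at the start; "moment": the same for the moment, N m; "grip_width": finger opening in m.
Only numpy, scipy, OpenCV 4.12 (cv2) and the standard library are available. Lean on these libraries where they do the work, as an engineer would, in place of code of your own. Each camera call takes 0.05 s, during which the arm holds its last target.

## Task

Take the feeler gauge out of its wooden stand and try its blade from above in each of the three door gaps of the low cabinet, in order from the left (as the robot faces it) to the right, pushing gently until it either jams inside or goes fully home; never force it. Only one gap takes the whole blade: finish with the gauge left standing in that gap, fully home with its handle down on the cabinet's top, let go, and leave the jars and other things where they are.

Things in the scene. Friction and masses are not known exactly. Their poses are not given: they have to be found in the camera images.
- gauge: Feeler gauge, upright in the stand at the start, about 80 g. Origin: middle of the blade's lower end; z up along the gauge, x along the blade's width, y across its thickness. Steel blade 16 mm (x) by 4 mm (y), z = 0 to 50 mm; above it the black handle, 26 mm (x) by 14 mm (y), z = 50 to 110 mm, too wide for any gap. Grip the handle from above, fingers closing along y.
- blade: The steel blade of the gauge alone, same origin and axes as the gauge. It is sprung in the handle: pressed on its end it gives upward 1 mm for every 2 N, and after 8 mm (16 N) it is on its stop and gives no more.
- stand: Fixed wooden block, 50 x 60 x 60 mm high, with a slot in its top that holds the gauge's blade; origin in the middle of its underside, z up. The gauge starts with its handle's lower end on the block's top, its axes along the stand's.
- cabinet: Fixed low white cabinet, four grey doors in a row towards the robot; 182 mm deep, 412 mm wide, 120 mm high. Origin on the table, in the middle of the door fronts; x into the cabinet, away from the robot, y to the left along the doors, z up. Between the doors are three upright gaps 100 mm apart, closed in front by aluminium strips, open at the top.
- gap_left (a point): The left-hand (+y) gap's mouth, at the middle of the gap and level with the cabinet's top face (120 mm above the table); axes as the cabinet's. The mouth is 22 mm long (x) and 7 mm wide (y), square-edged, 1.5 mm of room each side of the blade. Two of the gaps, alike from above, close to 1.5 mm on a rigid step about 25 mm down, where the blade jams; one is open over 85 mm deep. Which is which changes and cannot be seen.
- gap_middle (a point): The middle gap's mouth, at the middle of the gap and level with the cabinet's top face (120 mm above the table); axes as the cabinet's. The mouth is 22 mm long (x) and 7 mm wide (y), square-edged, 1.5 mm of room each side of the blade. Two of the gaps, alike from above, close to 1.5 mm on a rigid step about 25 mm down, where the blade jams; one is open over 85 mm deep. Which is which changes and cannot be seen.
- gap_right (a point): The right-hand (-y) gap's mouth, at the middle of the gap and level with the cabinet's top face (120 mm above the table); axes as the cabinet's. The mouth is 22 mm long (x) and 7 mm wide (y), square-edged, 1.5 mm of room each side of the blade. Two of the gaps, alike from above, close to 1.5 mm on a rigid step about 25 mm down, where the blade jams; one is open over 85 mm deep. Which is which changes and cannot be seen.
- jar_a: Bystander: glass jar, 54 mm across, 70 mm high, on the rear of the cabinet's top; origin under its middle.
- jar_b: Bystander: as jar_a, on the rear of the cabinet's top.
- tub: Bystander: clear tub with white lid, 78 mm across, 58 mm high, on the rear of the cabinet's top; origin under its middle.
- jar_c: Bystander: glass jar, 72 mm across, 110 mm high, on the table to the left; origin under its middle.
- jar_d: Bystander: as jar_c, on the table to the right.
- cap_ring: Bystander: aluminium jar ring, 68 mm across, 12 mm high, lying beside the stand; origin under its middle.
- label_box: Bystander: small carton, 60 x 40 x 30 mm high, on the other side of the stand; origin under its middle.
Not all that is in view belongs to the job. There is more than one size of the gauge; the one meant has the size given above.

How it is judged:
On the way, in this order (a step that is already met when the one before it is completed fails the run):
1. the blade has been tried in the left gap (its end at least 18 mm down inside it) (z of blade in the frame of gap_left below -0.018 m and x of blade in the frame of gap_left between -0.008 and 0.008 m and y of blade in the frame of gap_left between -0.005 and 0.005 m), for 0.1 s.
2. the blade has been tried in the middle gap (its end at least 18 mm down inside it) (z of blade in the frame of gap_middle below -0.018 m and x of blade in the frame of gap_middle between -0.008 and 0.008 m and y of blade in the frame of gap_middle between -0.005 and 0.005 m), for 0.1 s.
3. the blade has been tried in the right gap (its end at least 18 mm down inside it) (z of blade in the frame of gap_right below -0.018 m and x of blade in the frame of gap_right between -0.008 and 0.008 m and y of blade in the frame of gap_right between -0.005 and 0.005 m), for 0.1 s.
At the end, for the whole second after the job is handed in: The gauge stands at rest, upright to within 7 degrees, in the gap that takes it, with the blade's end at least 46.5 mm of its 50 mm below the cabinet's top, let go (((z of blade in the frame of gap_left below -0.0465 m and x of blade in the frame of gap_left between -0.008 and 0.008 m and y of blade in the frame of gap_left between -0.005 and 0.005 m) or (z of blade in the frame of gap_middle below -0.0465 m and x of blade in the frame of gap_middle between -0.008 and 0.008 m and y of blade in the frame of gap_middle between -0.005 and 0.005 m) or (z of blade in the frame of gap_right below -0.0465 m and x of blade in the frame of gap_right between -0.008 and 0.008 m and y of blade in the frame of gap_right between -0.005 and 0.005 m)) and angle between gauge's own z axis and vertical below 0.12 rad and linear speed of gauge below 0.02 m/s); the robot touches nothing.
It fails at once if the blade is forced: it presses on anything with more than 20 N (contact force between blade and anything else above 20 N).
It fails at once if a bystander is moved by more than 20 mm (distance of any of jar_a, jar_b, tub, jar_c, jar_d, cap_ring, label_box from where it was at the start of the episode above 0.02 m).
It also fails if it takes over 58 s, if anything falls off the work surface, if the arm or the gripper's body presses on something with over 40 N, if the wrist force passes 120 N, or if a joint passes its speed limit or range.

## Working session

There is one attempt and no reset: what is moved stays moved. The work goes in short steps, Python scripts to look and compute and a tool call to move; the robot and the scene stay as the last step left them, time stands still between calls to the robot, and variables do not carry over. Pictures are saved under pics/ and viewed, and the job is handed in when it is done.

Besides the shell and the picture viewer there is one more tool, called after "Request:" as a command line: name --pt "numbers of a row" for each row, then --argument value for the rest. play_rows: Moves the arm, as the interface text tells. Its arguments: {"type":"object","properties":{"increments":{"type":"array","items":{"type":"array","items":{"type":"number"}}},"force":{"type":"number"}},"required":["increments"]}

```bash
mkdir -p pics; python3 - <<'E'
from bench import r, grab_frame
import cv2,numpy as np
for n in ["scene","side","wrist"]:
    f=grab_frame(n); cv2.imwrite(f"pics/{n}0.png",f["color"]); np.savez(f"{n}0.npz",**f)
    print(n,f["K"].tolist(),np.round(f["T"],3).tolist(), f["depth"].min(),f["depth"].max())
print(r.get_obs(), r.grip_depth)
E
```

```text
scene [[385.33470224899844, 0.0, 319.7256480375413], [0.0, 385.33470224899844, 201.38979658069462], [0.0, 0.0, 1.0]] [[-0.121, -0.837, 0.533, 1.266], [0.993, -0.109, 0.055, 0.087], [0.012, 0.536, 0.844, 1.197], [0.0, 0.0, 0.0, 1.0]] 0.0 3.4215274
side [[423.2055891194935, 0.0, 320.86681710117426], [0.0, 423.2055891194935, 201.43476221562315], [0.0, 0.0, 1.0]] [[-0.811, 0.335, -0.48, 0.015], [-0.585, -0.429, 0.688, 0.794], [0.024, 0.839, 0.544, 0.743], [0.0, 0.0, 0.0, 1.0]] 0.0 3.9997208
wrist [[309.70691628693146, 0.0, 316.7854145683763], [0.0, 309.70691628693146, 197.67947109591688], [0.0, 0.0, 1.0]] [[1.0, -0.002, 0.001, 0.674], [0.001, 0.953, 0.302, 0.077], [-0.001, -0.302, 0.953, 0.373], [0.0, 0.0, 0.0, 1.0]] 0.0 1.629037
{'clock': 0.15, 'joints': array([-0.10808543,  0.4776242 ,  0.02237383,  1.55617579, -0.01151412,
        1.10928089, -0.08306039]), 'qvel': array([-0.00096049, -0.00219687, -0.0002643 , -0.00369376,  0.0003439 ,
       -0.00041245, -0.00027382]), 'tau': array([ 1.55385478e-03, -5.96924365e+01,  1.60940632e+00, -2.81490952e+01,
        1.26662746e-02,  6.56643446e-03,  5.58682734e-05]), 'tcp_pos': array([ 6.74571502e-01, -2.60790183e-05,  2.30560705e-01]), 'orientation': array([-2.22079577e+00, -2.22082439e+00,  1.61101731e-03]), 'contact_force': array([ 0.2003756 , -0.53053851, -0.33615409]), 'moment': array([-0.01386501,  0.01335766,  0.02471108]), 'grip_width': 0.0852210087418134} 0.0187
```

View pics/scene0.png

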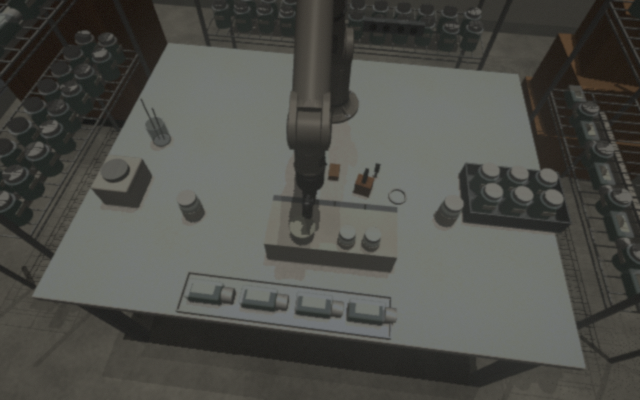

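View pics/side0.png

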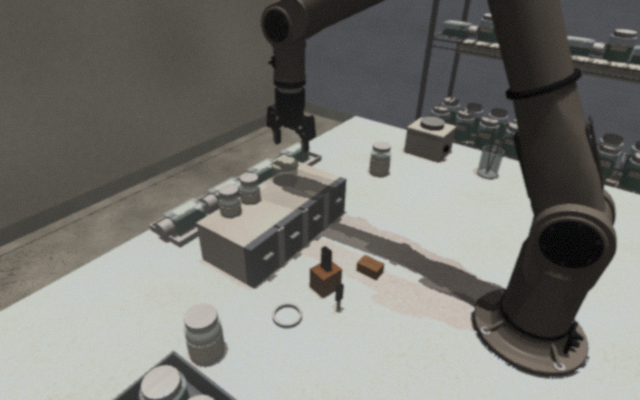

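View pics/wrist0.png

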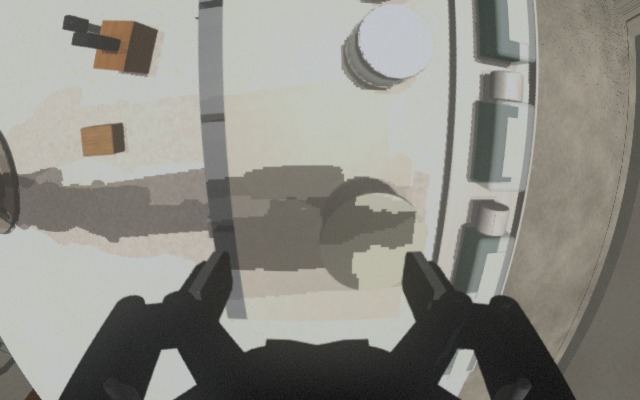

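```bash
python3 - <<'E'
import cv2,numpy as np
s=np.load("scene0.npz")["color"][150:270,250:420]; d=np.load("side0.npz")["color"][150:350,180:420]; w=np.load("wrist0.npz")["color"][0:180,0:240]
for n,i,k in [("s",s,4),("d",d,3),("w",w,3)]:
    i=cv2.resize(i,None,fx=k,fy=k,interpolation=cv2.INTER_CUBIC); i=cv2.convertScaleAbs(i,alpha=1.4,beta=10); cv2.imwrite(f"pics/z_{n}.png",i)
E
```

```text
(no output)
```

View pics/z_s.png

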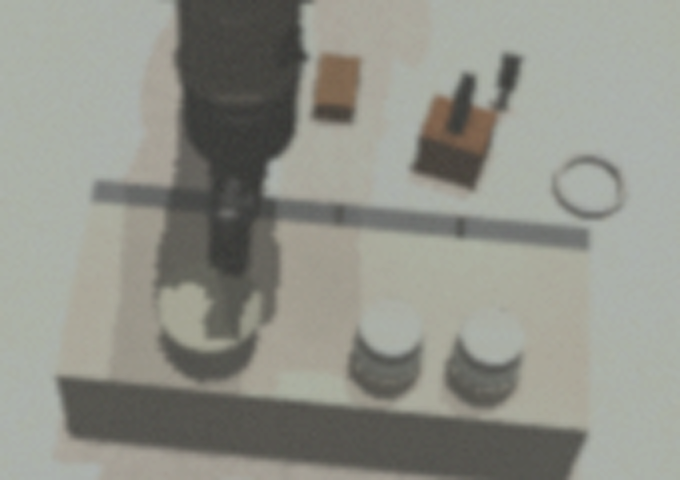

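View pics/z_d.png

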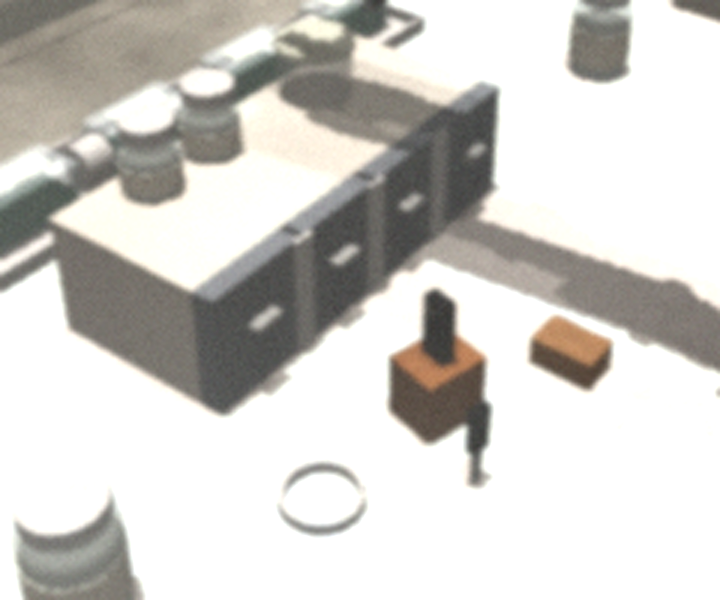

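View pics/z_w.png

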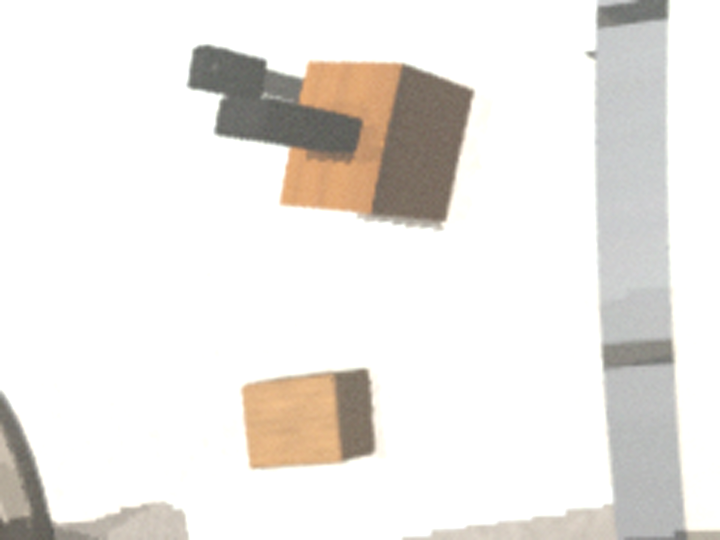

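```bash
cat > h.py <<'E'
import numpy as np, cv2
def rays(f,uv,fish):
    K=f["K"]; uv=np.atleast_2d(np.array(uv,float))
    a=(uv-[K[0,2],K[1,2]])/K[0,0]
    if fish:
        th=np.linalg.norm(a,axis=1,keepdims=True)+1e-12
        d=np.hstack([a/th*np.sin(th),np.cos(th)])
    else: d=np.hstack([a,np.ones((len(a),1))])
    d=d*[1,-1,-1]
    return f["T"][:3,3], d@f["T"][:3,:3].T
def plane(f,uv,z,fish):
    o,d=rays(f,uv,fish); return (o+d*((z-o[2])/d[:,2:3]))
def proj(f,P,fish):
    K=f["K"];T=f["T"]; q=(np.atleast_2d(P)-T[:3,3])@T[:3,:3]; q=q*[1,-1,-1]
    if fish:
        rr=np.linalg.norm(q[:,:2],axis=1,keepdims=True); th=np.arctan2(rr,q[:,2:3]); a=q[:,:2]/(rr+1e-12)*th
    else: a=q[:,:2]/q[:,2:3]
    return a*K[0,0]+[K[0,2],K[1,2]]
E
python3 - <<'E'
from h import *
w=dict(np.load("wrist0.npz"));s=dict(np.load("scene0.npz"));d=dict(np.load("side0.npz"))
def W(x,y):return (x/3,y/3)
print("stand top",np.round(plane(w,[W(308,62),W(402,65),W(373,212),W(282,204)],.06,True),4))
print("gaps wrist",np.round(plane(w,[W(600,352),W(670,350),W(598,13),W(667,10)],.12,True),4))
S=lambda x,y:(250+x/4,150+y/4)
print("scene stand",np.round(plane(s,[S(437,97),S(495,110),S(480,153),S(420,140)],.06,False),4))
print("scene cab front corners, gaps",np.round(plane(s,[S(93,181),S(590,229),S(338,205),S(338,223),S(461,217),S(461,236)],.12,False),4))
print("rear corners",np.round(plane(s,[S(585,432),S(58,378)],.12,False),4))
D=lambda x,y:(180+x/3,150+y/3)
print("side stand",np.round(plane(d,[D(390,355),D(440,332),D(486,355),D(434,388)],.06,False),4))
print("side cab front corners",np.round(plane(d,[D(202,297),D(485,84)],.12,False),4))
print("side decoy base",np.round(plane(d,[D(477,482)],.0,False),4))
E
```

```text
stand top [[0.4199 0.197  0.06  ]
 [0.4681 0.1847 0.06  ]
 [0.4555 0.1282 0.06  ]
 [0.4076 0.1395 0.06  ]]
gaps wrist [[0.5745 0.068  0.12  ]
 [0.5956 0.0674 0.12  ]
 [0.574  0.1683 0.12  ]
 [0.5948 0.1662 0.12  ]]
scene stand [[0.4113 0.143  0.06  ]
 [0.4191 0.1965 0.06  ]
 [0.4685 0.1853 0.06  ]
 [0.4613 0.131  0.06  ]]
scene cab front corners, gaps [[ 0.5808 -0.1395  0.12  ]
 [ 0.5746  0.274   0.12  ]
 [ 0.5781  0.0659  0.12  ]
 [ 0.5955  0.0677  0.12  ]
 [ 0.5766  0.1679  0.12  ]
 [ 0.595   0.169   0.12  ]]
rear corners [[ 0.7571  0.2727  0.12  ]
 [ 0.7634 -0.1325  0.12  ]]
side stand [[0.4666 0.183  0.06  ]
 [0.4509 0.1363 0.06  ]
 [0.4058 0.1366 0.06  ]
 [0.417  0.1925 0.06  ]]
side cab front corners [[ 0.5804  0.2716  0.12  ]
 [ 0.5908 -0.1363  0.12  ]]
side decoy base [[0.3659 0.2041 0.    ]]
```

```bash
cat > plan.py <<'E'
# usage: plan.py x y z yawdeg(of tool x) nrows : prints rows (tool frame) from the current pose
import sys,numpy as np
from scipy.spatial.transform import Rotation as R
from bench import r
x,y,z,yaw,n=map(float,sys.argv[1:6]); n=int(n)
o=r.get_obs(); p=np.array(o["tcp_pos"]); Rc=R.from_rotvec(o["orientation"])
c,s=np.cos(np.radians(yaw)),np.sin(np.radians(yaw))
Rt=R.from_matrix(np.array([[c,s,0],[s,-c,0],[0,0,-1]]))
rv=(Rc.inv()*Rt).as_rotvec(); dp=(np.array([x,y,z])-p)/n
print("t",o["clock"],"p",np.round(p,4),"yaw",np.degrees(np.arctan2(*Rc.as_matrix()[[1,0],0])).round(2),"dist",np.round(dp*n*1000,1),"rv",np.round(rv,4),"F",np.round(o["contact_force"],1),"w",round(o["grip_width"],4))
for k in range(n):
    Rk=Rc*R.from_rotvec(rv*k/n)
    print([round(v,1) for v in Rk.inv().apply(dp)*1000]+[round(v,3) for v in rv/n])
E
python3 plan.py 0.44 0.162 0.23 166.5 10
```

```text
t 0.15 p [ 0.6746 -0.      0.2306] yaw 90.0 dist [-234.6  162.    -0.6] rv [-1.2000e-03 -8.0000e-04 -1.3352e+00] F [ 0.2 -0.5 -0.3] w 0.0852
[np.float64(16.2), np.float64(-23.5), np.float64(0.1), np.float64(-0.0), np.float64(-0.0), np.float64(-0.134)]
[np.float64(19.2), np.float64(-21.1), np.float64(0.1), np.float64(-0.0), np.float64(-0.0), np.float64(-0.134)]
[np.float64(21.8), np.float64(-18.4), np.float64(0.1), np.float64(-0.0), np.float64(-0.0), np.float64(-0.134)]
[np.float64(24.1), np.float64(-15.3), np.float64(0.1), np.float64(-0.0), np.float64(-0.0), np.float64(-0.134)]
[np.float64(25.9), np.float64(-11.9), np.float64(0.1), np.float64(-0.0), np.float64(-0.0), np.float64(-0.134)]
[np.float64(27.2), np.float64(-8.4), np.float64(0.1), np.float64(-0.0), np.float64(-0.0), np.float64(-0.134)]
[np.float64(28.1), np.float64(-4.7), np.float64(0.1), np.float64(-0.0), np.float64(-0.0), np.float64(-0.134)]
[np.float64(28.5), np.float64(-0.9), np.float64(0.1), np.float64(-0.0), np.float64(-0.0), np.float64(-0.134)]
[np.float64(28.4), np.float64(2.9), np.float64(0.1), np.float64(-0.0), np.float64(-0.0), np.float64(-0.134)]
[np.float64(27.7), np.float64(6.6), np.float64(0.1), np.float64(-0.0), np.float64(-0.0), np.float64(-0.134)]
```

Request:
play_rows --pt "16 -23.5 0 0 0 -0.134 0" --pt "19 -21 0 0 0 -0.134 0" --pt "22 -18.5 0 0 0 -0.134 0" --pt "24 -15.5 0 0 0 -0.134 0" --pt "26 -12 0 0 0 -0.134 0"

```text
clock: 0.65
tcp_pos: [0.5537, 0.0784, 0.228]
orientation: [-1.341, -2.839, 0.007]
contact_force: [0.6, 0.1, 0.2]
grip_width: 0.0854
```

```bash
sed -i 's/round(v,1) for/float(round(v,1)) for/; s/round(v,3) for/float(round(v,3)) for/' plan.py; python3 plan.py 0.44 0.162 0.23 166.5 6
```

```text
t 0.65 p [0.5537 0.0784 0.228 ] yaw 129.43 dist [-113.7   83.6    2. ] rv [-0.0046 -0.0009 -0.6469] F [0.6 0.1 0.2] w 0.0854
[22.8, -5.8, -0.3, -0.001, -0.0, -0.108]
[23.3, -3.3, -0.3, -0.001, -0.0, -0.108]
[23.5, -0.8, -0.3, -0.001, -0.0, -0.108]
[23.5, 1.8, -0.3, -0.001, -0.0, -0.108]
[23.1, 4.3, -0.3, -0.001, -0.0, -0.108]
[22.5, 6.7, -0.3, -0.001, -0.0, -0.108]
```

Request:
play_rows --pt "28 -6.5 -0.4 -0.001 0 -0.13 0" --pt "28 -3 -0.4 -0.001 0 -0.13 0" --pt "28 0 -0.4 -0.001 0 -0.13 0" --pt "28 3.5 -0.4 -0.001 0 -0.13 0" --pt "27 6.5 -0.4 -0.001 0 -0.127 0"

```text
clock: 1.15
tcp_pos: [0.4326, 0.1623, 0.2291]
orientation: [-0.325, -3.123, 0.001]
contact_force: [0.4, -0.2, 0.4]
grip_width: 0.0854
```

```bash
python3 - <<'E'
from bench import r, grab_frame
import cv2,numpy as np
n="wrist";f=grab_frame(n); cv2.imwrite(f"pics/{n}1.png",cv2.convertScaleAbs(f["color"],alpha=1.2)); np.savez(f"{n}1.npz",**f)
E
python3 plan.py 0.4385 0.162 0.23 166.5 1
```

```text
t 1.2 p [0.4286 0.1651 0.229 ] yaw 168.76 dist [ 9.9 -3.1  1. ] rv [-0.0009 -0.0045  0.0394] F [-4.4  2.2 -0.9] w 0.0854
[-10.3, -1.1, -1.0, -0.001, -0.004, 0.039]
```

View pics/wrist1.png

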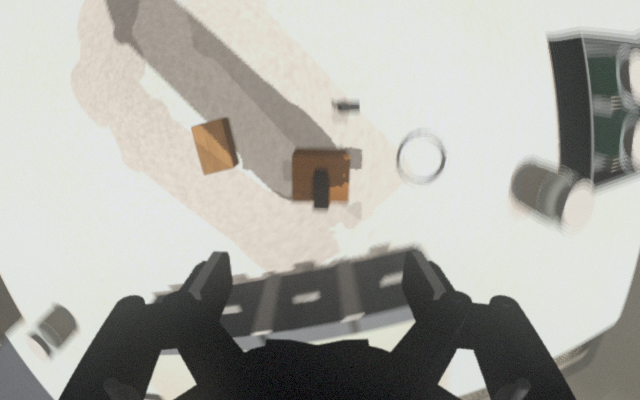

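Request:
play_rows --pt "-10 -1 -1 0 -0.004 0.039 0" --pt "0 0 0 0 0 0 0"

```text
clock: 1.4
tcp_pos: [0.4377, 0.1625, 0.2302]
orientation: [0.369, 3.12, -0.002]
contact_force: [-0.3, 0.1, 0.7]
grip_width: 0.0853
```

```bash
python3 - <<'E'
from bench import r, grab_frame
import cv2,numpy as np
from h import *
n="wrist";f=grab_frame(n); np.savez(f"{n}2.npz",**f)
c=f["color"][60:280,180:460]; cv2.imwrite(f"pics/{n}2.png",cv2.resize(cv2.convertScaleAbs(c,alpha=1.4),None,fx=2.8,fy=2.7,interpolation=cv2.INTER_CUBIC))
E
python3 plan.py 0.4385 0.162 0.23 166.5 1
```

```text
t 1.45 p [0.4373 0.1626 0.23  ] yaw 166.54 dist [ 1.2 -0.6 -0. ] rv [-0.0014 -0.0005  0.0007] F [-1.4  0.  -0.3] w 0.0858
[-1.3, -0.3, 0.0, -0.001, -0.001, 0.001]
```

View pics/wrist2.png

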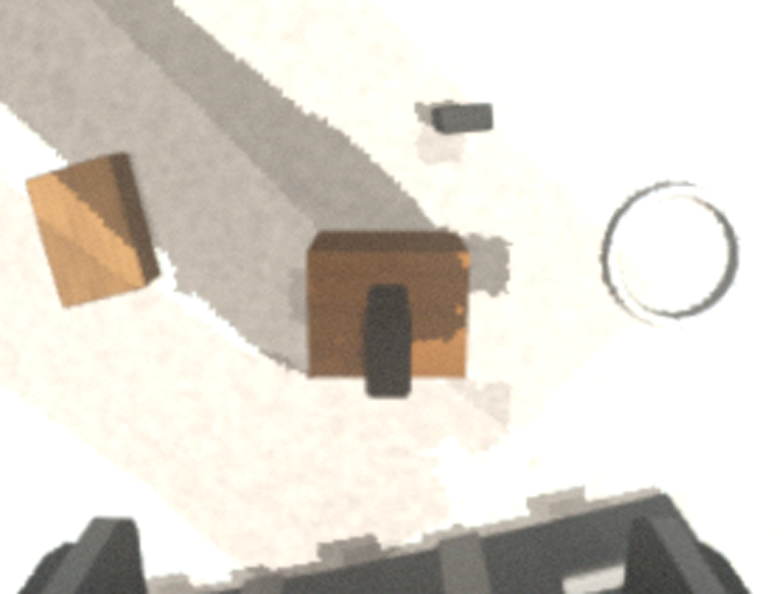

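```bash
python3 - <<'E'
from h import *
f=dict(np.load("wrist2.npz"))
P=lambda x,y:(180+x/2.8,60+y/2.7)
q=plane(f,[P(308,250),P(466,252),P(466,378),P(306,377)],.06,True);print(np.round(q,4),q.mean(0))
e=q[1]-q[0]+q[2]-q[3]; print("yaw stand x", np.degrees(np.arctan2(-e[0],e[1]))*1)
e=q[3]-q[0]+q[2]-q[1]; print("yaw x", np.degrees(np.arctan2(e[1],e[0])))
c=plane(f,[P(366,396),P(411,396)],.12,True);print("handle top far edge",np.round(c,4),np.linalg.norm(c[0]-c[1]))
# small crop mask
for z in (.12,.06):
  for yaw in (-13.5,):
    a=np.radians(yaw);ux=np.array([np.cos(a),np.sin(a),0]);uy=np.array([-ux[1],ux[0],0])
    m=q.mean(0).copy();m[2]=z
    pr=proj(f,[m+sx*ux*.013+sy*uy*.007 for sx,sy in((1,1),(1,-1),(-1,-1),(-1,1))],True)
    print(z,np.round((pr-[180,60])*[2.8,2.7],0).tolist())
print(np.round((proj(f,[f_ for f_ in [[.4373,.1626,.23]]],True)-[180,60])*[2.8,2.7]))
E
```

```text
[[0.4049 0.1416 0.06  ]
 [0.4191 0.1976 0.06  ]
 [0.4682 0.1871 0.06  ]
 [0.4537 0.128  0.06  ]] [0.43647553 0.16357291 0.06      ]
yaw stand x -13.977466135484555
yaw x -13.806235430870293
handle top far edge [[0.4466 0.1545 0.12  ]
 [0.4498 0.168  0.12  ]] 0.013910492408817471
0.12 [[410.0, 399.0], [364.0, 399.0], [364.0, 320.0], [410.0, 320.0]]
0.06 [[405.0, 348.0], [368.0, 348.0], [368.0, 282.0], [406.0, 282.0]]
[[385. 530.]]
```

```bash
python3 plan.py 0.4363 0.1636 0.08 166.1 5
```

```text
t 1.45 p [0.4373 0.1626 0.23  ] yaw 166.54 dist [  -1.    1. -150.] rv [-0.0014 -0.0005  0.0077] F [-1.4  0.  -0.3] w 0.0858
[0.2, 0.2, 30.0, -0.0, -0.0, 0.002]
[0.2, 0.2, 30.0, -0.0, -0.0, 0.002]
[0.2, 0.2, 30.0, -0.0, -0.0, 0.002]
[0.2, 0.2, 30.0, -0.0, -0.0, 0.002]
[0.2, 0.2, 30.0, -0.0, -0.0, 0.002]
```

Request:
play_rows --pt "0.6 0.5 25 0 0 0.004 0" --pt "0.6 0.5 35 0 0 0.004 0" --pt "0 0 35 0 0 0 0" --pt "0 0 35 0 0 0 0" --pt "0 0 18 0 0 0 0"

```text
clock: 1.95
tcp_pos: [0.4443, 0.1623, 0.0802]
orientation: [0.399, 3.107, 0.005]
contact_force: [0.9, 0.5, -0.1]
grip_width: 0.0853
```

```bash
python3 plan.py 0.4363 0.1636 0.08 166.1 1
```

```text
t 1.95 p [0.4443 0.1623 0.0802] yaw 165.36 dist [-8.   1.3 -0.2] rv [ 0.0042  0.0082 -0.0129] F [ 0.9  0.5 -0.1] w 0.0853
[8.1, -0.8, 0.2, 0.004, 0.008, -0.013]
```

Request:
play_rows --pt "8 -0.8 0 0.004 0.008 -0.013 0" --pt "0 0 0 0 0 0 0"

```text
clock: 2.15
tcp_pos: [0.435, 0.1619, 0.0776]
orientation: [-0.382, -3.112, 0.005]
contact_force: [-0.7, 0.1, -0.3]
grip_width: 0.0853
```

```bash
python3 plan.py 0.4363 0.1636 0.08 166.1 1;python3 - <<'E'
from bench import r, grab_frame
import cv2,numpy as np
f=grab_frame("wrist"); np.savez(f"wrist3.npz",**f)
c=f["color"][100:320,180:460]; cv2.imwrite(f"pics/wrist3.png",cv2.resize(cv2.convertScaleAbs(c,alpha=1.6),None,fx=2.8,fy=2.7,interpolation=cv2.INTER_CUBIC))
E
python3 plan.py 0.4363 0.1636 0.08 166.1 1
```

```text
t 2.15 p [0.435  0.1619 0.0776] yaw 165.99 dist [1.3 1.7 2.4] rv [-0.004  -0.0054 -0.0019] F [-0.7  0.1 -0.3] w 0.0853
[-0.9, 2.0, -2.4, -0.004, -0.005, -0.002]
t 2.2 p [0.4357 0.1618 0.0779] yaw 165.95 dist [0.6 1.8 2.1] rv [-0.0033 -0.0041 -0.0026] F [-0.  -0.4 -0.4] w 0.0854
[-0.1, 1.9, -2.1, -0.003, -0.004, -0.003]
```

View pics/wrist3.png

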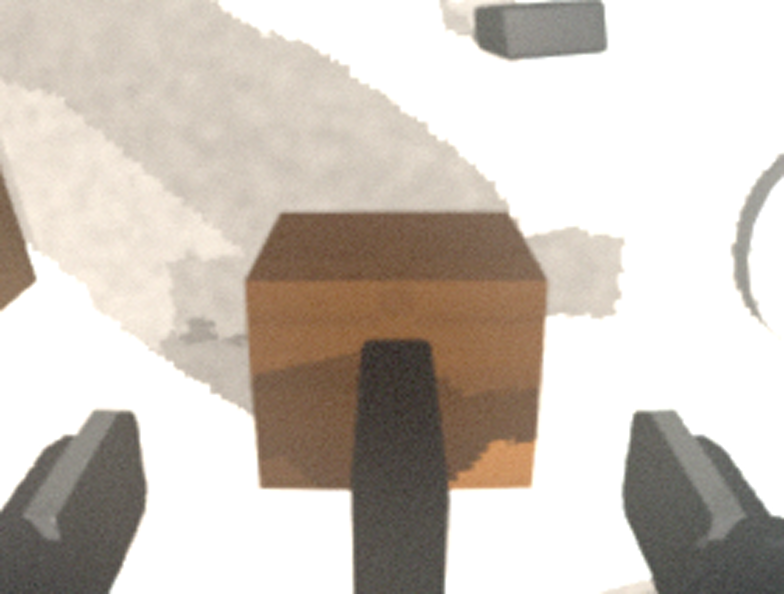

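Request:
play_rows --pt "0 1.9 -2 -0.003 -0.004 -0.002 0" --pt "0 0 0 0 0 0 0" --force 50

```text
clock: 2.4
tcp_pos: [0.438, 0.1642, 0.0821]
orientation: [0.382, 3.115, 0.003]
contact_force: [0.0, 0.6, 0.0]
grip_width: 0.0856
```

```bash
python3 plan.py 0.4363 0.1636 0.08 166.1 1
```

```text
t 2.4 p [0.438  0.1642 0.0821] yaw 166.02 dist [-1.7 -0.6 -2.1] rv [ 0.0021  0.0035 -0.0015] F [0.  0.6 0. ] w 0.0856
[1.5, -1.0, 2.1, 0.002, 0.003, -0.001]
```

Request:
play_rows --pt "0.8 -0.6 1.0 0.001 0.002 0 0" --pt "0 0 0 0 0 0 100" --pt "0 0 0 0 0 0 150"

```text
clock: 2.7
tcp_pos: [0.4385, 0.1643, 0.0831]
orientation: [0.382, 3.113, 0.004]
contact_force: [-0.5, -0.5, 0.4]
grip_width: 0.0594
```

```bash
python3 plan.py 0.4363 0.1636 0.08 166.1 1
```

```text
t 2.7 p [0.4385 0.1643 0.0831] yaw 165.99 dist [-2.2 -0.7 -3.1] rv [ 0.0035  0.0051 -0.0019] F [-0.5 -0.5  0.4] w 0.0594
[2.0, -1.2, 3.1, 0.003, 0.005, -0.002]
```

Request:
play_rows --pt "2 -1 3 0.003 0.005 -0.002 150" --pt "0 0 0 0 0 0 170" --pt "0 0 0 0 0 0 170"

```text
clock: 3.0
tcp_pos: [0.4362, 0.1638, 0.08]
orientation: [-0.38, -3.118, -0.0]
contact_force: [-0.4, 1.2, 0.7]
grip_width: 0.0286
```

```bash
python3 plan.py 0.4363 0.1636 0.08 166.1 1
```

```text
t 3.0 p [0.4362 0.1638 0.08  ] yaw 166.12 dist [ 0.1 -0.2  0. ] rv [ 0.0002 -0.0002  0.0003] F [-0.4  1.2  0.7] w 0.0286
[-0.1, -0.1, -0.0, 0.0, -0.0, 0.0]
```

Perfectly placed; close.

Request:
play_rows --pt "0 0 0 0 0 0 240" --pt "0 0 0 0 0 0 240" --pt "0 0 0 0 0 0 240" --pt "0 0 0 0 0 0 240" --force 50

```text
clock: 3.4
tcp_pos: [0.4361, 0.1637, 0.0799]
orientation: [-0.38, -3.118, -0.0]
contact_force: [0.5, -0.1, 0.7]
grip_width: 0.0135
```

```bash
python3 plan.py 0.4363 0.1636 0.08 166.1 1
```

```text
t 3.4 p [0.4361 0.1637 0.0799] yaw 166.12 dist [ 0.2 -0.1  0.1] rv [-0.     -0.0005  0.0003] F [ 0.5 -0.1  0.7] w 0.0135
[-0.2, -0.1, -0.1, -0.0, -0.001, 0.0]
```

Request:
play_rows --pt "0 0 -8 0 0 0 240" --pt "0 0 -10 0 0 0 240" --pt "0 0 -10 0 0 0 240"

```text
clock: 3.7
tcp_pos: [0.435, 0.1633, 0.1086]
orientation: [-0.379, -3.115, 0.002]
contact_force: [0.1, -0.0, -0.7]
grip_width: 0.0131
```

```bash
python3 plan.py 0.4363 0.1636 0.15 166.1 3
```

```text
t 3.7 p [0.435  0.1633 0.1086] yaw 166.13 dist [ 1.3  0.3 41.4] rv [-0.0019 -0.0032  0.0006] F [ 0.1 -0.  -0.7] w 0.0131
[-0.4, 0.2, -13.8, -0.001, -0.001, 0.0]
[-0.4, 0.2, -13.8, -0.001, -0.001, 0.0]
[-0.4, 0.2, -13.8, -0.001, -0.001, 0.0]
```

Request:
play_rows --pt "-1 0.2 -12 -0.001 -0.002 0 240" --pt "-0.6 0.2 -15 -0.001 -0.002 0 240" --pt "0 0.2 -30 0 0 0 240" --pt "0 0 -35 0 0 0 240" --pt "0 0 -15 0 0 0 240"

```text
clock: 4.2
tcp_pos: [0.4362, 0.1634, 0.2235]
orientation: [0.378, 3.117, 0.002]
contact_force: [0.5, -0.4, -1.5]
grip_width: 0.0133
```

```bash
python3 plan.py 0.585 0.168 0.22 180.9 5; python3 - <<'E'
from bench import r, grab_frame
import cv2,numpy as np
f=grab_frame("side"); np.savez(f"side4.npz",**f)
c=f["color"][120:320,180:420]; cv2.imwrite(f"pics/side4.png",cv2.resize(cv2.convertScaleAbs(c,alpha=1.4),None,fx=3,fy=3,interpolation=cv2.INTER_CUBIC))
E
```

```text
t 4.2 p [0.4362 0.1634 0.2235] yaw 166.16 dist [148.8   4.6  -3.5] rv [ 0.0011  0.002  -0.2572] F [ 0.5 -0.4 -1.5] w 0.0133
[-28.7, 8.0, 0.8, 0.0, 0.0, -0.051]
[-29.1, 6.5, 0.8, 0.0, 0.0, -0.051]
[-29.4, 5.0, 0.7, 0.0, 0.0, -0.051]
[-29.6, 3.5, 0.7, 0.0, 0.0, -0.051]
[-29.7, 2.0, 0.7, 0.0, 0.0, -0.051]
```

View pics/side4.png

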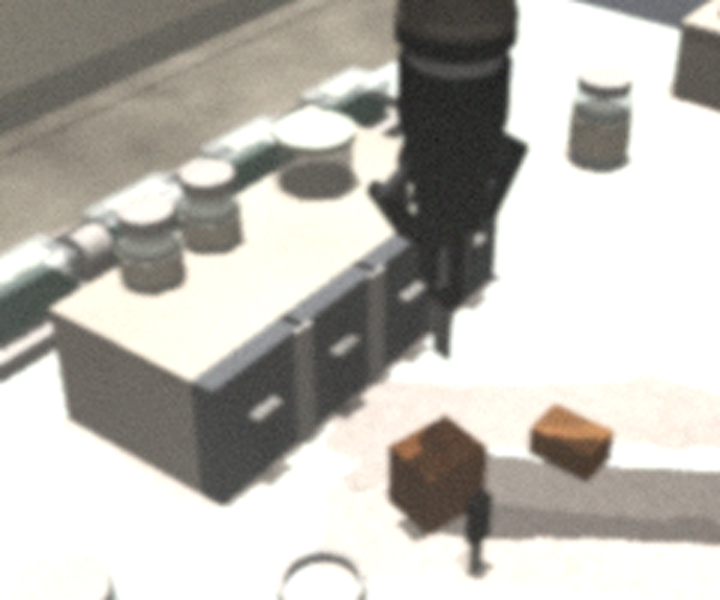

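Request:
play_rows --pt "-24 7 0.8 0 0 -0.051 240" --pt "-30 7 0.8 0 0 -0.051 240" --pt "-30 5 0.7 0 0 -0.051 240" --pt "-30 4 0.7 0 0 -0.051 240" --pt "-24 2 0.7 0 0 -0.051 240"

```text
clock: 4.75
tcp_pos: [0.5794, 0.17, 0.2269]
orientation: [-0.04, 3.132, 0.003]
contact_force: [0.1, -0.2, 0.0]
grip_width: 0.0135
```

```bash
python3 plan.py 0.585 0.168 0.215 180.9 1
```

```text
t 4.75 p [0.5794 0.17   0.2269] yaw -178.54 dist [  5.6  -2.  -11.9] rv [0.0017 0.0097 0.0098] F [ 0.1 -0.2  0. ] w 0.0135
[-5.5, -2.1, 11.9, 0.002, 0.01, 0.01]
```

Request:
play_rows --pt "-4 -2 10 0.002 0.01 0.01 240" --pt "0 0 0 0 0 0 240"

```text
clock: 4.95
tcp_pos: [0.5854, 0.1672, 0.2157]
orientation: [0.02, -3.14, 0.0]
contact_force: [-1.1, 0.2, -1.1]
grip_width: 0.0135
```

```bash
python3 - <<'E'
from bench import r, grab_frame
import cv2,numpy as np
f=grab_frame("wrist"); np.savez(f"wrist5.npz",**f)
c=f["color"][140:300,200:440]; cv2.imwrite(f"pics/wrist5.png",cv2.resize(cv2.convertScaleAbs(c,alpha=1.6),None,fx=3.3,fy=3.3,interpolation=cv2.INTER_CUBIC))
f=grab_frame("scene"); np.savez(f"scene5.npz",**f)
c=f["color"][170:270,250:410]; cv2.imwrite(f"pics/scene5.png",cv2.resize(cv2.convertScaleAbs(c,alpha=1.6),None,fx=5,fy=5,interpolation=cv2.INTER_CUBIC))
E
python3 plan.py 0.585 0.168 0.215 180.9 1
```

```text
t 5.05 p [0.5851 0.1681 0.2172] yaw -179.18 dist [-0.1 -0.1 -2.2] rv [ 0.0007  0.0009 -0.0015] F [-1.   0.1 -0.9] w 0.0136
[0.2, -0.1, 2.2, 0.001, 0.001, -0.001]
```

View pics/wrist5.png

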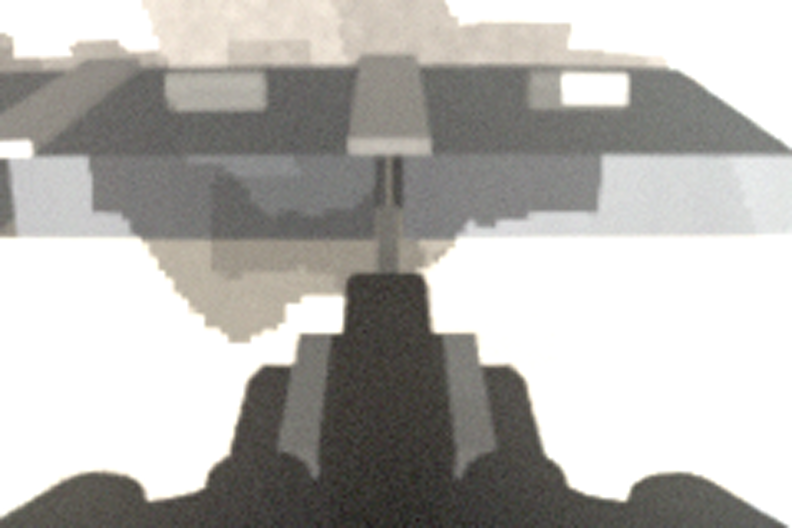

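View pics/scene5.png

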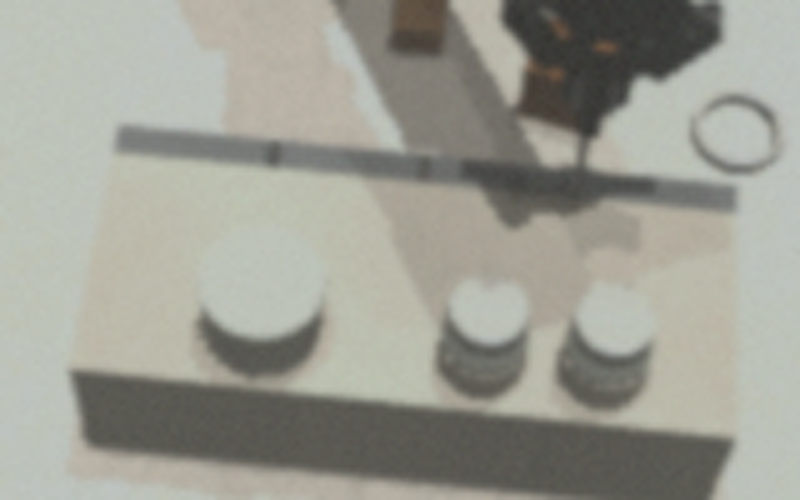

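```bash
python3 - <<'E'
from h import *
f=dict(np.load("wrist5.npz")); g=cv2.cvtColor(f["color"],cv2.COLOR_BGR2GRAY)
for r_ in range(184,226,2): print(r_,g[r_,306:330])
E
```

```text
184 [110 113 115 119 118 117 118 120 122 120 122 117 119 121 119 118 119 119
 119 121 117 116 115 114]
186 [100 104 106 108 108 107 110 107 103 103 103 108 106 102  97 100 106 107
 108 110 108 106 107 102]
188 [77 80 81 76 81 81 77 70 64 60 62 76 72 57 49 57 72 78 81 80 82 82 79 82]
190 [76 77 80 76 78 78 75 69 57 52 60 71 69 50 44 52 75 80 79 82 83 80 79 81]
192 [77 78 74 78 78 79 74 71 54 55 60 79 70 54 51 54 68 80 83 81 80 81 78 79]
194 [79 78 78 77 78 79 77 70 56 51 61 76 71 53 48 56 71 78 75 80 80 80 79 80]
196 [81 77 78 79 76 75 72 66 52 55 65 74 69 52 51 55 70 81 80 78 79 81 80 80]
198 [76 71 77 77 74 73 67 56 53 55 62 76 75 51 53 57 72 79 82 81 79 77 77 82]
200 [78 73 76 75 64 64 63 58 52 56 62 77 72 57 48 56 66 79 80 80 79 76 77 75]
202 [78 70 65 60 63 62 62 58 61 65 66 74 70 65 64 57 74 78 82 82 79 77 79 82]
204 [63 64 63 62 61 62 65 64 74 74 71 73 70 74 76 80 79 80 78 77 79 82 82 79]
206 [61 60 63 64 62 60 60 67 74 73 73 71 73 77 79 84 76 81 80 75 80 81 80 81]
208 [65 62 62 63 63 62 58 66 73 71 72 72 71 76 78 86 80 76 78 82 84 82 80 77]
210 [61 61 63 66 61 64 63 67 74 70 73 74 73 74 78 84 82 82 83 82 80 80 77 81]
212 [74 77 73 73 77 74 75 80 80 72 73 72 75 74 83 88 91 92 90 87 85 95 99 94]
214 [ 96  94  96  95  92  95  95  90  87  73  71  72  73  73  84  92  94  94
  96  93  97 112 115 120]
216 [ 90  93  94  96  95  94  93  87  79  69  69  71  70  73  79  93  97  98
  98  93  94 100 105 113]
218 [ 97  95  95  93  92  94  92  89  78  69  70  64  67  69  78  93  94  94
  92  94  92  94 101 114]
220 [ 97  94  96  97  92  91  92  84  80  67  70  68  66  71  82  93  97  94
  91  94  99  96 112 119]
222 [ 86  81  78  78  77  77  78  71  68  64  60  61  59  59  68  80  78  80
  78  88 105 123 147 161]
224 [ 48  42  37  39  39  38  41  43  40  40  37  39  39  45  41  42  39  40
  40  41  43  49 101 151]
```

```bash
python3 - <<'E'
from h import *
f=dict(np.load("wrist5.npz")); 
print("gap",np.round(plane(f,[(313.4,187.3),(321.7,187.3),(313.4,211.5)],.12,True),4))
z=.2165-.07
print("tip",np.round(plane(f,[(317.2,203)],z,True),4), "blade mid", np.round(plane(f,[(313.7,214),(320.6,214)],z+.02,True),4))
# strips' top ends, other gaps: (0..14,155..235)/3.3
print("mid gap",np.round(plane(f,[(200+13/3.3,140+160/3.3),(200+15/3.3,140+235/3.3)],.12,True),4))
print("front edge",np.round(plane(f,[(200+20/3.3,140+155/3.3),(200+780/3.3,140+155/3.3)],.12,True),4),"rear edge",np.round(plane(f,[(200+25/3.3,140+237/3.3),(200+780/3.3,140+234/3.3)],.12,True),4))
print(f["T"].round(4))
E
```

```text
gap [[0.5742 0.1641 0.12  ]
 [0.5741 0.1708 0.12  ]
 [0.5948 0.1644 0.12  ]]
tip [[0.5785 0.1672 0.1465]] blade mid [[0.5796 0.1649 0.1665]
 [0.5795 0.1695 0.1665]]
mid gap [[0.5761 0.0723 0.12  ]
 [0.5964 0.0708 0.12  ]]
front edge [[0.5748 0.0744 0.12  ]
 [0.572  0.2674 0.12  ]] rear edge [[0.5969 0.0736 0.12  ]
 [0.5934 0.2704 0.12  ]]
[[-1.380e-02 -9.537e-01 -3.005e-01  5.077e-01]
 [ 9.999e-01 -1.330e-02 -3.600e-03  1.661e-01]
 [-6.000e-04 -3.005e-01  9.538e-01  3.587e-01]
 [ 0.000e+00  0.000e+00  0.000e+00  1.000e+00]]
```

```bash
python3 plan.py 0.584 0.1678 0.196 180.8 3
```

```text
t 5.05 p [0.5851 0.1681 0.2172] yaw -179.18 dist [ -1.1  -0.3 -21.2] rv [0.0007 0.0009 0.0003] F [-1.   0.1 -0.9] w 0.0136
[0.4, -0.1, 7.1, 0.0, 0.0, 0.0]
[0.4, -0.1, 7.1, 0.0, 0.0, 0.0]
[0.4, -0.1, 7.1, 0.0, 0.0, 0.0]
```

Request:
play_rows --pt "0.5 -0.1 7 0 0 0 240" --pt "0.5 -0.1 7 0 0 0 240" --pt "0.5 0 6 0 0 0 240" --pt "0 0 0 0 0 0 240"

```text
clock: 5.45
tcp_pos: [0.5804, 0.1684, 0.1964]
orientation: [-0.024, 3.141, 0.0]
contact_force: [0.7, -0.0, -1.0]
grip_width: 0.0137
```

```bash
cat > look.py <<'E'
import sys,time
from bench import r, grab_frame
import cv2,numpy as np
o=r.get_obs(); n=sys.argv[1]
f=grab_frame("wrist"); np.savez(n+".npz",**f); o2=r.get_obs()
print(np.round(o["tcp_pos"],4),np.round(o2["tcp_pos"],4))
c=f["color"][160:260,260:380]; cv2.imwrite(f"pics/{n}.png",cv2.resize(cv2.convertScaleAbs(c,alpha=2),None,fx=6,fy=6,interpolation=cv2.INTER_CUBIC))
E
python3 look.py w6; python3 plan.py 0.584 0.1678 0.196 180.8 1
```

```text
[0.5804 0.1684 0.1964] [0.5807 0.1685 0.1968]
t 5.5 p [0.5807 0.1685 0.1968] yaw -179.11 dist [ 3.3 -0.7 -0.8] rv [0.0005 0.001  0.0016] F [ 0.2 -0.2 -0.7] w 0.0131
[-3.3, -0.8, 0.8, 0.0, 0.001, 0.002]
```

View pics/w6.png

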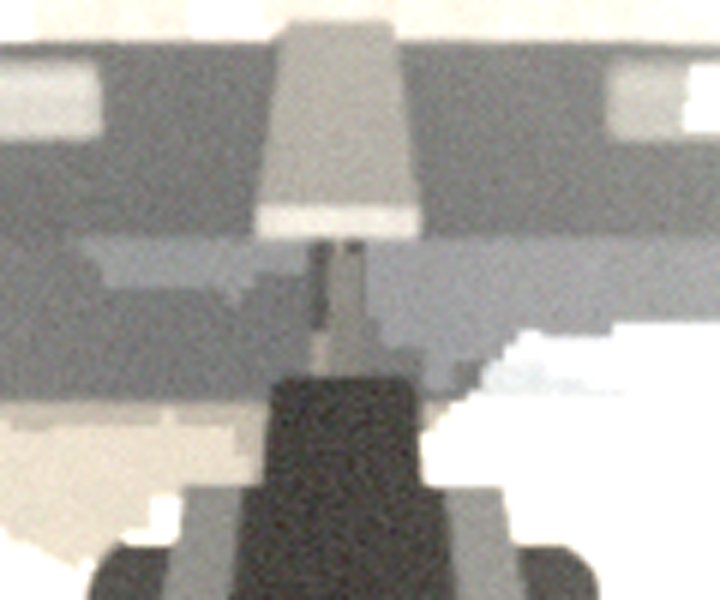

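Request:
play_rows --pt "-3.2 -1.1 0 0 0.001 0.001 240" --pt "0 0 0 0 0 0 240"

```text
clock: 5.7
tcp_pos: [0.5842, 0.1675, 0.1972]
orientation: [-0.023, 3.141, 0.001]
contact_force: [-0.6, -0.6, -0.9]
grip_width: 0.0131
```

```bash
python3 plan.py 0.584 0.1673 0.196 180.8 1
```

```text
t 5.7 p [0.5842 0.1675 0.1972] yaw -179.16 dist [-0.2 -0.2 -1.2] rv [0.0006 0.0006 0.0007] F [-0.6 -0.6 -0.9] w 0.0131
[0.2, -0.2, 1.2, 0.001, 0.001, 0.001]
```

Request:
play_rows --pt "0 -0.2 1 0 0 0 240" --pt "0 0 0 0 0 0 240"

```text
clock: 5.9
tcp_pos: [0.5847, 0.1673, 0.1965]
orientation: [-0.022, 3.14, 0.001]
contact_force: [-0.1, -1.0, -1.3]
grip_width: 0.0134
```

```bash
python3 look.py w7; python3 plan.py 0.584 0.1673 0.196 180.8 1
```

```text
[0.5847 0.1673 0.1965] [0.5847 0.1674 0.1966]
t 5.95 p [0.5847 0.1674 0.1966] yaw -179.18 dist [-0.7 -0.1 -0.6] rv [0.0009 0.0014 0.0004] F [-0.2  0.7 -1.3] w 0.0135
[0.7, -0.1, 0.6, 0.001, 0.001, 0.0]
```

View pics/w7.png

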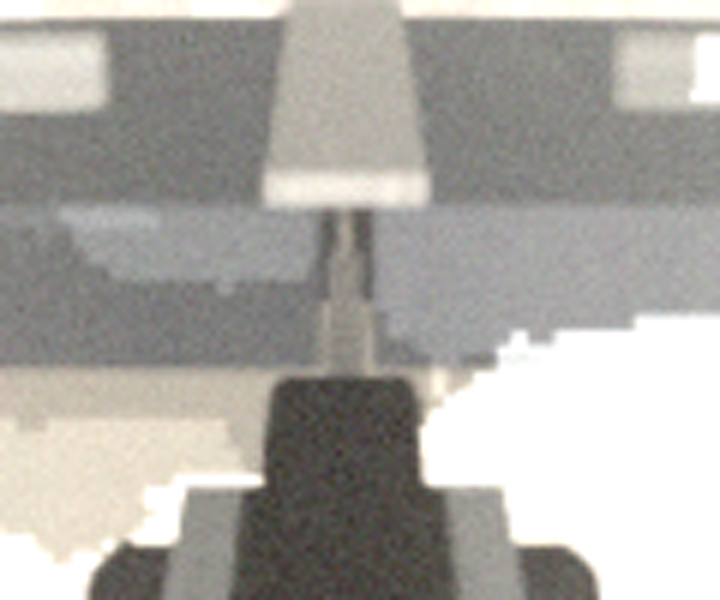

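Request:
play_rows --pt "0 -0.1 4 0 0.001 0 240" --pt "0 0 4 0 0 0 240" --pt "0 0 4 0 0 0 240"

```text
clock: 6.25
tcp_pos: [0.5851, 0.1675, 0.1844]
orientation: [-0.022, 3.14, 0.002]
contact_force: [0.4, 0.3, -0.8]
grip_width: 0.0133
```

```bash
python3 plan.py 0.584 0.1673 0.174 180.8 3
```

```text
t 6.25 p [0.5851 0.1675 0.1844] yaw -179.18 dist [ -1.1  -0.2 -10.4] rv [0.0014 0.0016 0.0004] F [ 0.4  0.3 -0.8] w 0.0133
[0.4, -0.1, 3.5, 0.0, 0.001, 0.0]
[0.4, -0.1, 3.5, 0.0, 0.001, 0.0]
[0.4, -0.1, 3.5, 0.0, 0.001, 0.0]
```

Request:
play_rows --pt "0.5 -0.1 5 0 0.001 0 240" --pt "0.4 -0.1 4 0 0.001 0 240" --pt "0.2 0 4 0 0 0 240" --pt "0 0 0 0 0 0 240"

```text
clock: 6.65
tcp_pos: [0.5831, 0.167, 0.1688]
orientation: [0.023, -3.139, -0.001]
contact_force: [-0.2, 0.2, -1.0]
grip_width: 0.0134
```

```bash
python3 plan.py 0.584 0.1673 0.164 180.8 3
```

```text
t 6.65 p [0.5831 0.167  0.1688] yaw -179.18 dist [ 0.9  0.3 -4.8] rv [ 0.0007 -0.0028  0.0004] F [-0.2  0.2 -1. ] w 0.0134
[-0.3, 0.1, 1.6, 0.0, -0.001, 0.0]
[-0.3, 0.1, 1.6, 0.0, -0.001, 0.0]
[-0.3, 0.1, 1.6, 0.0, -0.001, 0.0]
```

Request:
play_rows --pt "-0.4 0.2 2 0 -0.001 0 240" --pt "-0.2 0 2 0 -0.001 0 240" --pt "-0.2 0 2 0 0 0 240" --pt "0 0 1 0 0 0 240"

```text
clock: 7.05
tcp_pos: [0.5842, 0.1674, 0.1622]
orientation: [0.023, -3.141, -0.001]
contact_force: [-3.0, -0.8, 4.1]
grip_width: 0.0134
```

```bash
python3 plan.py 0.584 0.1673 0.16 180.8 3
```

```text
t 7.05 p [0.5842 0.1674 0.1622] yaw -179.18 dist [-0.2 -0.1 -2.2] rv [ 0.0008 -0.0001  0.0004] F [-3.  -0.8  4.1] w 0.0134
[0.1, -0.0, 0.7, 0.0, -0.0, 0.0]
[0.1, -0.0, 0.7, 0.0, -0.0, 0.0]
[0.1, -0.0, 0.7, 0.0, -0.0, 0.0]
```

Request:
play_rows --pt "0 0 1.5 0 0 0 240" --pt "0 0 0 0 0 0 240"

```text
clock: 7.25
tcp_pos: [0.5842, 0.1674, 0.1619]
orientation: [-0.022, 3.141, 0.001]
contact_force: [-1.9, -0.4, 5.9]
grip_width: 0.0134
```

```bash
python3 plan.py 0.584 0.1673 0.20 180.8 4
```

```text
t 7.25 p [0.5842 0.1674 0.1619] yaw -179.19 dist [-0.2 -0.1 38.1] rv [0.0005 0.0002 0.0003] F [-1.9 -0.4  5.9] w 0.0134
[0.1, -0.0, -9.5, 0.0, 0.0, 0.0]
[0.1, -0.0, -9.5, 0.0, 0.0, 0.0]
[0.1, -0.0, -9.5, 0.0, 0.0, 0.0]
[0.1, -0.0, -9.5, 0.0, 0.0, 0.0]
```

Request:
play_rows --pt "0 0 -6 0 0 0 240" --pt "0 0 -9 0 0 0 240" --pt "0 0 -9 0 0 0 240" --pt "0 0 -10 0 0 0 240" --pt "0 0 -6 0 0 0 240"

```text
clock: 7.75
tcp_pos: [0.5846, 0.1675, 0.2047]
orientation: [-0.023, 3.14, 0.001]
contact_force: [-0.3, -0.2, -0.6]
grip_width: 0.0138
```

```bash
python3 plan.py 0.5856 0.0674 0.20 180.8 5
```

```text
t 7.75 p [0.5846 0.1675 0.2047] yaw -179.18 dist [   1.  -100.1   -4.7] rv [0.0009 0.0011 0.0004] F [-0.3 -0.2 -0.6] w 0.0138
[0.1, -20.0, 0.9, 0.0, 0.0, 0.0]
[0.1, -20.0, 0.9, 0.0, 0.0, 0.0]
[0.1, -20.0, 0.9, 0.0, 0.0, 0.0]
[0.1, -20.0, 0.9, 0.0, 0.0, 0.0]
[0.1, -20.0, 0.9, 0.0, 0.0, 0.0]
```

Request:
play_rows --pt "0 -16 0 0 0 0 240" --pt "0 -24 0 0 0 0 240" --pt "0 -25 0 0 0 0 240" --pt "0 -20 0 0 0 0 240" --pt "0 -10 0 0 0 0 240"

```text
clock: 8.25
tcp_pos: [0.586, 0.0668, 0.2057]
orientation: [-0.026, 3.139, 0.001]
contact_force: [0.0, -1.1, -0.8]
grip_width: 0.0136
```

```bash
python3 plan.py 0.5856 0.0674 0.197 180.8 1
```

```text
t 8.25 p [0.586  0.0668 0.2057] yaw -179.05 dist [-0.4  0.6 -8.7] rv [0.0008 0.003  0.0025] F [ 0.  -1.1 -0.8] w 0.0136
[0.4, 0.6, 8.7, 0.001, 0.003, 0.003]
```

Request:
play_rows --pt "0 0.8 4 0 0.003 0.002 240" --pt "0 0 4 0 0 0 240" --pt "0 0 0 0 0 0 240"

```text
clock: 8.55
tcp_pos: [0.5857, 0.0656, 0.1966]
orientation: [0.017, -3.14, -0.001]
contact_force: [-0.3, -0.7, -0.5]
grip_width: 0.0136
```

```bash
python3 look.py w8; python3 plan.py 0.5856 0.0674 0.197 180.8 1
```

```text
[0.5857 0.0656 0.1966] [0.5857 0.066  0.1968]
t 8.6 p [0.5857 0.066  0.1968] yaw -179.33 dist [-0.1  1.4  0.2] rv [ 0.0006 -0.0009 -0.0023] F [ 0.8  0.2 -0.6] w 0.0137
[0.1, 1.4, -0.2, 0.001, -0.001, -0.002]
```

View pics/w8.png

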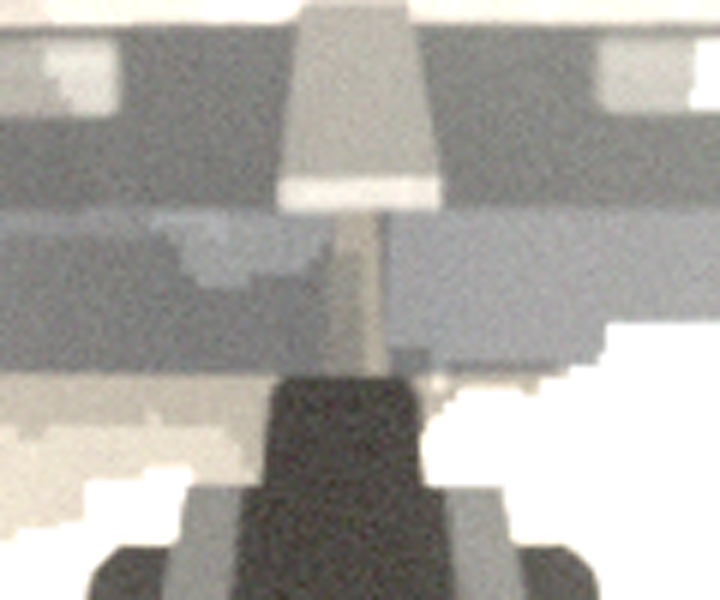

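Request:
play_rows --pt "0 1.3 0 0 0 -0.002 240" --pt "0 0 0 0 0 0 240"

```text
clock: 8.8
tcp_pos: [0.5856, 0.0696, 0.1967]
orientation: [0.026, -3.14, -0.002]
contact_force: [0.1, 0.5, -0.9]
grip_width: 0.0135
```

```bash
python3 look.py w9; python3 plan.py 0.5856 0.0674 0.197 180.8 1
```

```text
[0.5856 0.0696 0.1967] [0.5857 0.0695 0.1968]
t 8.85 p [0.5857 0.0695 0.1968] yaw -179.04 dist [-0.1 -2.1  0.2] rv [ 0.0015 -0.0009  0.0028] F [-0.6  0.  -1.1] w 0.0134
[0.1, -2.1, -0.2, 0.001, -0.001, 0.003]
```

View pics/w9.png

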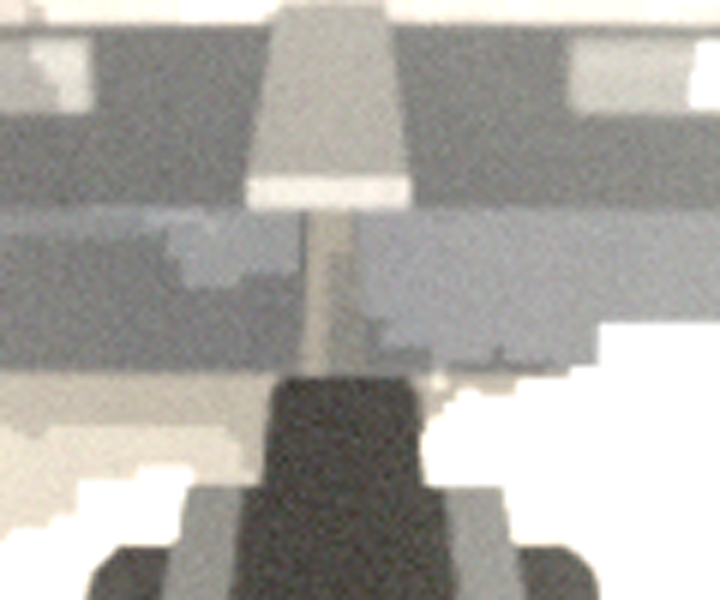

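Request:
play_rows --pt "0 -2 0 0 0 0.003 240" --pt "0 0 0 0 0 0 240" --pt "0 0 0 0 0 0 240"

```text
clock: 9.15
tcp_pos: [0.5858, 0.0681, 0.197]
orientation: [0.023, -3.141, -0.003]
contact_force: [0.6, -0.1, -0.6]
grip_width: 0.0138
```

```bash
python3 plan.py 0.5856 0.0674 0.197 180.8 1
```

```text
t 9.15 p [0.5858 0.0681 0.197 ] yaw -179.16 dist [-0.2 -0.7 -0. ] rv [ 0.0017 -0.0005  0.0007] F [ 0.6 -0.1 -0.6] w 0.0138
[0.2, -0.7, 0.0, 0.002, -0.001, 0.001]
```

Request:
play_rows --pt "0 -0.7 0 0.001 0 0.001 240" --pt "0 0 0 0 0 0 240"

```text
clock: 9.35
tcp_pos: [0.5859, 0.0672, 0.1971]
orientation: [0.021, -3.141, -0.001]
contact_force: [0.1, -0.6, -1.3]
grip_width: 0.0137
```

```bash
python3 look.py w10; python3 plan.py 0.5856 0.0674 0.197 180.8 1
```

```text
[0.5859 0.0672 0.1971] [0.5859 0.0673 0.1971]
t 9.4 p [0.5859 0.0673 0.1971] yaw -179.22 dist [-0.3  0.1 -0.1] rv [ 0.0006 -0.0003 -0.0004] F [-1.3  0.3 -1.1] w 0.014
[0.3, 0.1, 0.1, 0.001, -0.0, -0.0]
```

View pics/w10.png

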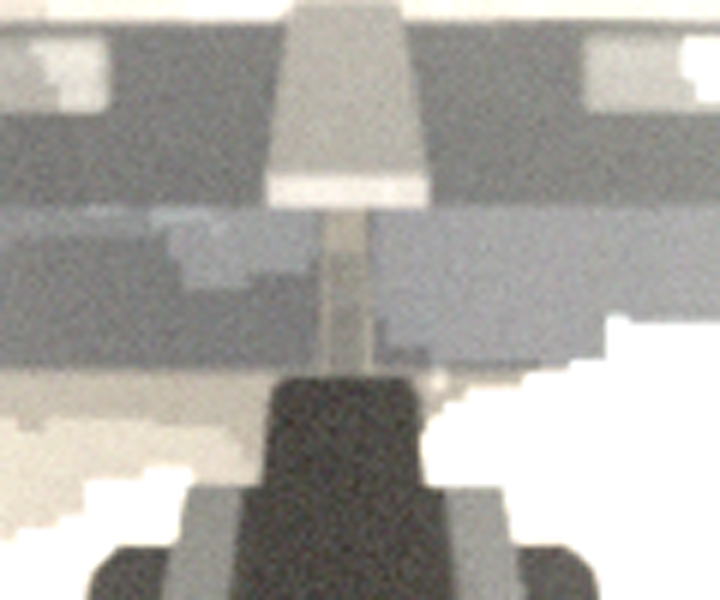

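Request:
play_rows --pt "0 0 4 0 0 0 240" --pt "0 0 4 0 0 0 240" --pt "0 0 4 0 0 0 240"

```text
clock: 9.7
tcp_pos: [0.5862, 0.0673, 0.1848]
orientation: [-0.021, 3.141, 0.001]
contact_force: [0.3, 0.6, 0.1]
grip_width: 0.0137
```

```bash
python3 plan.py 0.5856 0.0674 0.169 180.8 4
```

```text
t 9.7 p [0.5862 0.0673 0.1848] yaw -179.23 dist [ -0.6   0.1 -15.8] rv [ 0.0008  0.0008 -0.0006] F [0.3 0.6 0.1] w 0.0137
[0.2, 0.0, 3.9, 0.0, 0.0, -0.0]
[0.2, 0.0, 3.9, 0.0, 0.0, -0.0]
[0.2, 0.0, 3.9, 0.0, 0.0, -0.0]
[0.2, 0.0, 3.9, 0.0, 0.0, -0.0]
```

Request:
play_rows --pt "0.2 0 5 0 0 0 240" --pt "0.2 0 4 0 0 0 240" --pt "0 0 4 0 0 0 240" --pt "0 0 1 0 0 0 240"

```text
clock: 10.1
tcp_pos: [0.585, 0.0672, 0.1682]
orientation: [0.021, -3.14, -0.001]
contact_force: [0.6, 1.1, -1.1]
grip_width: 0.0133
```

```bash
python3 plan.py 0.5856 0.0674 0.163 180.8 3
```

```text
t 10.1 p [0.585  0.0672 0.1682] yaw -179.23 dist [ 0.6  0.2 -5.2] rv [ 0.0005 -0.0013 -0.0006] F [ 0.6  1.1 -1.1] w 0.0133
[-0.2, 0.1, 1.7, 0.0, -0.0, -0.0]
[-0.2, 0.1, 1.7, 0.0, -0.0, -0.0]
[-0.2, 0.1, 1.7, 0.0, -0.0, -0.0]
```

Request:
play_rows --pt "-0.3 0.1 2 0 0 0 240" --pt "-0.2 0 2 0 0 0 240" --pt "0 0 2 0 0 0 240" --pt "0 0 1 0 0 0 240"

```text
clock: 10.5
tcp_pos: [0.5858, 0.0674, 0.1608]
orientation: [0.021, -3.141, -0.001]
contact_force: [0.0, 0.3, -0.4]
grip_width: 0.0131
```

```bash
python3 plan.py 0.5856 0.0674 0.163 180.8 3
```

```text
t 10.5 p [0.5858 0.0674 0.1608] yaw -179.23 dist [-0.2  0.   2.2] rv [ 0.0006 -0.0009 -0.0006] F [ 0.   0.3 -0.4] w 0.0131
[0.1, 0.0, -0.7, 0.0, -0.0, -0.0]
[0.1, 0.0, -0.7, 0.0, -0.0, -0.0]
[0.1, 0.0, -0.7, 0.0, -0.0, -0.0]
```

Request:
play_rows --pt "0 0 3 0 0 0 240" --pt "0 0 4 0 0 0 240" --pt "0 0 4 0 0 0 240"

```text
clock: 10.8
tcp_pos: [0.5862, 0.0675, 0.1496]
orientation: [-0.021, 3.141, 0.001]
contact_force: [0.5, 0.2, -0.4]
grip_width: 0.0136
```

```bash
python3 plan.py 0.5856 0.0674 0.142 180.8 2
```

```text
t 10.8 p [0.5862 0.0675 0.1496] yaw -179.24 dist [-0.6 -0.1 -7.6] rv [ 0.0008  0.0004 -0.0007] F [ 0.5  0.2 -0.4] w 0.0136
[0.3, -0.0, 3.8, 0.0, 0.0, -0.0]
[0.3, -0.0, 3.8, 0.0, 0.0, -0.0]
```

Request:
play_rows --pt "0.3 0 4 0 0 0 240" --pt "0.2 0 3 0 0 0 240" --pt "0 0 1.5 0 0 0 240" --pt "0 0 0.5 0 0 0 240"

```text
clock: 11.2
tcp_pos: [0.5854, 0.0674, 0.1399]
orientation: [0.021, -3.141, -0.001]
contact_force: [-3.9, -0.3, 8.9]
grip_width: 0.0137
```

```bash
python3 plan.py 0.5856 0.0674 0.205 180.8 5
```

```text
t 11.2 p [0.5854 0.0674 0.1399] yaw -179.24 dist [ 0.2 -0.  65.1] rv [ 0.0004 -0.0007 -0.0007] F [-3.9 -0.3  8.9] w 0.0137
[-0.0, 0.0, -13.0, 0.0, -0.0, -0.0]
[-0.0, 0.0, -13.0, 0.0, -0.0, -0.0]
[-0.0, -0.0, -13.0, 0.0, -0.0, -0.0]
[-0.0, -0.0, -13.0, 0.0, -0.0, -0.0]
[-0.0, -0.0, -13.0, 0.0, -0.0, -0.0]
```

Request:
play_rows --pt "0 0 -8 0 0 0 240" --pt "0 0 -12 0 0 0 240" --pt "0 0 -12 0 0 0 240" --pt "0 0 -12 0 0 0 240" --pt "0 0 -12 0 0 0 240"

```text
clock: 11.7
tcp_pos: [0.585, 0.0673, 0.1996]
orientation: [0.021, -3.14, -0.0]
contact_force: [0.1, 0.4, -0.5]
grip_width: 0.0135
```

```bash
python3 plan.py 0.5856 0.0674 0.205 180.8 1
```

```text
t 11.7 p [0.585  0.0673 0.1996] yaw -179.23 dist [0.6 0.1 5.4] rv [ 0.0003 -0.0018 -0.0005] F [ 0.1  0.4 -0.5] w 0.0135
[-0.6, 0.0, -5.4, 0.0, -0.002, -0.001]
```

Request:
play_rows --pt "-0.4 -14 -3 0 0 0 240" --pt "-0.4 -22 0 0 0 0 240" --pt "-0.4 -22 0 0 0 0 240" --pt "-0.4 -18 0 0 0 0 240" --pt "-0.4 -10 0 0 0 0 240"

```text
clock: 12.2
tcp_pos: [0.5898, -0.0234, 0.2072]
orientation: [-0.025, 3.137, 0.0]
contact_force: [1.0, -0.5, -1.5]
grip_width: 0.0136
```

```bash
python3 plan.py 0.587 -0.0326 0.197 180.8 1
```

```text
t 12.2 p [ 0.5898 -0.0234  0.2072] yaw -179.1 dist [ -2.8  -9.2 -10.2] rv [0.0002 0.0044 0.0018] F [ 1.  -0.5 -1.5] w 0.0136
[3.0, -9.2, 10.2, 0.0, 0.004, 0.002]
```

Request:
play_rows --pt "2 -5 4 0 0.003 0.002 240" --pt "1 -3 4 0 0.002 0 240" --pt "0 -0.6 2 0 0 0 240" --pt "0 0 0 0 0 0 240"

```text
clock: 12.6
tcp_pos: [0.5861, -0.0343, 0.1959]
orientation: [0.018, -3.139, -0.0]
contact_force: [1.0, -0.5, -0.9]
grip_width: 0.0133
```

```bash
python3 plan.py 0.587 -0.0326 0.197 180.8 1
```

```text
t 12.6 p [ 0.5861 -0.0343  0.1959] yaw -179.36 dist [0.9 1.7 1.1] rv [ 0.0001 -0.0023 -0.0028] F [ 1.  -0.5 -0.9] w 0.0133
[-0.9, 1.7, -1.1, 0.0, -0.002, -0.003]
```

Request:
play_rows --pt "-0.7 1 -1 0 -0.002 -0.002 240" --pt "0 0 0 0 0 0 240" --pt "0 0 0 0 0 0 240"

```text
clock: 12.9
tcp_pos: [0.5869, -0.0308, 0.1969]
orientation: [0.026, -3.141, -0.002]
contact_force: [0.5, 0.6, -1.2]
grip_width: 0.0133
```

```bash
python3 plan.py 0.587 -0.0326 0.197 180.8 1
```

```text
t 12.9 p [ 0.5869 -0.0308  0.1969] yaw -179.04 dist [ 0.1 -1.8  0.1] rv [ 0.001  -0.0003  0.0029] F [ 0.5  0.6 -1.2] w 0.0133
[-0.0, -1.8, -0.1, 0.001, -0.0, 0.003]
```

Request:
play_rows --pt "0 -1.6 0 0.001 0 0.003 240" --pt "0 0 0 0 0 0 240" --pt "0 0 0 0 0 0 240"

```text
clock: 13.2
tcp_pos: [0.5872, -0.0318, 0.1972]
orientation: [-0.023, 3.141, 0.0]
contact_force: [-0.1, -0.7, -0.8]
grip_width: 0.0134
```

```bash
python3 look.py w11; python3 plan.py 0.587 -0.0326 0.197 180.8 1
```

```text
[ 0.5872 -0.0318  0.1972] [ 0.5872 -0.0318  0.1972]
t 13.25 p [ 0.5872 -0.0318  0.1972] yaw -179.17 dist [-0.2 -0.8 -0.2] rv [0.0001 0.0003 0.0006] F [ 0.5  0.4 -0.5] w 0.0133
[0.2, -0.8, 0.2, 0.0, 0.0, 0.001]
```

View pics/w11.png

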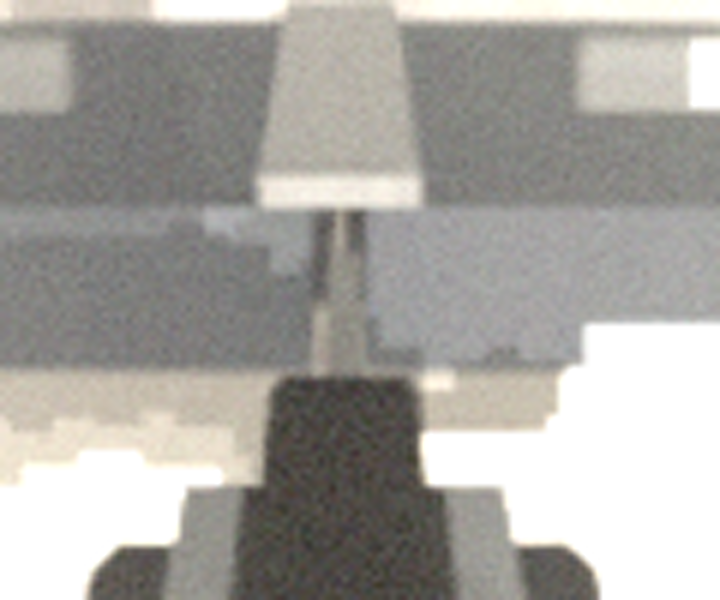

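Request:
play_rows --pt "0 -0.8 0 0 0 0 240" --pt "0 0 0 0 0 0 240"

```text
clock: 13.45
tcp_pos: [0.5872, -0.0328, 0.1972]
orientation: [-0.023, 3.141, 0.0]
contact_force: [-1.1, -0.7, -1.1]
grip_width: 0.0135
```

```bash
python3 plan.py 0.587 -0.0326 0.197 180.8 1
```

```text
t 13.45 p [ 0.5872 -0.0328  0.1972] yaw -179.17 dist [-0.2  0.2 -0.2] rv [0.     0.0004 0.0005] F [-1.1 -0.7 -1.1] w 0.0135
[0.2, 0.2, 0.2, 0.0, 0.0, 0.0]
```

Request:
play_rows --pt "0 0.1 4 0 0 0 240" --pt "0 0 4 0 0 0 240" --pt "0 0 4 0 0 0 240"

```text
clock: 13.75
tcp_pos: [0.5876, -0.0328, 0.1848]
orientation: [-0.022, 3.14, 0.0]
contact_force: [0.2, 0.1, -1.2]
grip_width: 0.0135
```

```bash
python3 plan.py 0.587 -0.0326 0.169 180.8 4
```

```text
t 13.75 p [ 0.5876 -0.0328  0.1848] yaw -179.19 dist [ -0.6   0.2 -15.8] rv [-0.      0.0015  0.0001] F [ 0.2  0.1 -1.2] w 0.0135
[0.1, 0.1, 4.0, -0.0, 0.0, 0.0]
[0.1, 0.1, 4.0, -0.0, 0.0, 0.0]
[0.1, 0.1, 4.0, -0.0, 0.0, 0.0]
[0.1, 0.1, 4.0, -0.0, 0.0, 0.0]
```

Request:
play_rows --pt "0.2 0.1 5 0 0 0 240" --pt "0.2 0 4 0 0 0 240" --pt "0 0 4 0 0 0 240" --pt "0 0 1 0 0 0 240"

```text
clock: 14.15
tcp_pos: [0.5863, -0.0327, 0.1683]
orientation: [0.022, -3.141, -0.0]
contact_force: [0.5, -0.2, -0.8]
grip_width: 0.0133
```

Request:
play_rows --pt "-0.3 0 1.5 0 0 0 240" --pt "-0.2 0 1.5 0 0 0 240" --pt "0 0 1.5 0 0 0 240" --pt "0 0 1 0 0 0 240"

```text
clock: 14.55
tcp_pos: [0.5871, -0.0327, 0.163]
orientation: [0.022, -3.141, 0.0]
contact_force: [-0.7, -0.1, 3.4]
grip_width: 0.0136
```

```bash
python3 plan.py 0.587 -0.0326 0.169 180.8 1
```

```text
t 14.55 p [ 0.5871 -0.0327  0.163 ] yaw -179.19 dist [-0.1  0.1  6. ] rv [-0.     -0.0004  0.0002] F [-0.7 -0.1  3.4] w 0.0136
[0.1, 0.1, -6.0, -0.0, -0.0, 0.0]
```

Right gap jams at the same depth. Back to the middle.

Request:
play_rows --pt "0 0 -6 0 0 0 240" --pt "0 0 -10 0 0 0 240" --pt "0 0 -11 0 0 0 240" --pt "0 0 -10 0 0 0 240" --pt "0 0 -4 0 0 0 240"

```text
clock: 15.05
tcp_pos: [0.5876, -0.0326, 0.2079]
orientation: [-0.022, 3.141, 0.0]
contact_force: [-0.4, -0.3, -1.0]
grip_width: 0.0134
```

Request:
play_rows --pt "0.3 15 0 0 0 0 240" --pt "0.3 23 0 0 0 0 240" --pt "0.3 23 0 0 0 0 240" --pt "0.3 18 0 0 0 0 240" --pt "0.2 10 0 0 0 0 240"

```text
clock: 15.55
tcp_pos: [0.5846, 0.0616, 0.2089]
orientation: [-0.018, 3.139, 0.001]
contact_force: [0.2, 0.6, -0.8]
grip_width: 0.0133
```

```bash
python3 plan.py 0.5855 0.0673 0.197 180.8 1
```

```text
t 15.55 p [0.5846 0.0616 0.2089] yaw -179.34 dist [  0.9   5.7 -11.9] rv [ 0.0006  0.0026 -0.0025] F [ 0.2  0.6 -0.8] w 0.0133
[-0.9, 5.7, 11.9, 0.001, 0.003, -0.002]
```

Request:
play_rows --pt "-0.5 2.5 5 0 0.003 -0.002 240" --pt "-0.4 1.5 4 0 0 0 240" --pt "0 0.5 2 0 0 0 240" --pt "0 0 0 0 0 0 240" --pt "0 0 0 0 0 0 240"

```text
clock: 16.05
tcp_pos: [0.5848, 0.0667, 0.1958]
orientation: [0.023, -3.139, 0.0]
contact_force: [0.8, -0.1, -0.4]
grip_width: 0.0135
```

```bash
python3 plan.py 0.5855 0.0673 0.197 180.8 1
```

```text
t 16.05 p [0.5848 0.0667 0.1958] yaw -179.16 dist [0.7 0.6 1.2] rv [-0.     -0.0028  0.0006] F [ 0.8 -0.1 -0.4] w 0.0135
[-0.7, 0.5, -1.2, -0.0, -0.003, 0.001]
```

Request:
play_rows --pt "-0.6 0.5 -1 0 -0.002 0 240" --pt "0 0 0 0 0 0 240"

```text
clock: 16.25
tcp_pos: [0.5856, 0.066, 0.1969]
orientation: [0.02, -3.141, 0.001]
contact_force: [0.2, 0.8, -0.8]
grip_width: 0.0137
```

```bash
python3 look.py w12; python3 plan.py 0.5855 0.0673 0.197 180.8 1
```

```text
[0.5856 0.066  0.1969] [0.5856 0.0658 0.1969]
t 16.3 p [0.5856 0.0658 0.1969] yaw -179.28 dist [-0.1  1.5  0.1] rv [-0.0006 -0.0006 -0.0015] F [-0.  -0.3 -0.5] w 0.0135
[0.1, 1.5, -0.1, -0.001, -0.001, -0.001]
```

View pics/w12.png

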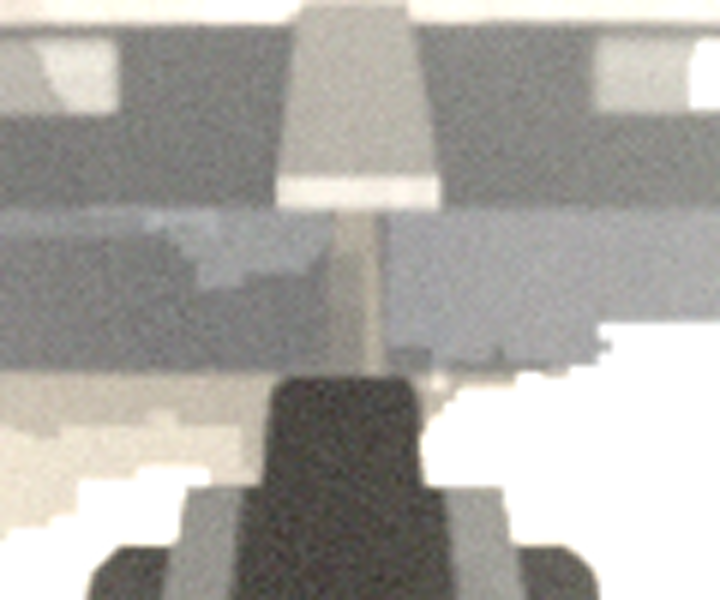

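Strip centre 358, blade 347: needs +1.4 mm, agreeing with the computed pose.

Request:
play_rows --pt "0 1.4 0 0 0 -0.001 240" --pt "0 0 0 0 0 0 240" --pt "0 0 0 0 0 0 240"

```text
clock: 16.6
tcp_pos: [0.5857, 0.0671, 0.1972]
orientation: [0.021, -3.141, 0.001]
contact_force: [-0.7, 0.3, -2.3]
grip_width: 0.0133
```

```bash
python3 plan.py 0.5855 0.0673 0.197 180.8 1
```

```text
t 16.6 p [0.5857 0.0671 0.1972] yaw -179.25 dist [-0.2  0.2 -0.2] rv [-0.0006 -0.0001 -0.0008] F [-0.7  0.3 -2.3] w 0.0133
[0.2, 0.2, 0.2, -0.001, -0.0, -0.001]
```

Request:
play_rows --pt "0 0.1 4 0 0 0 240" --pt "0 0 4 0 0 0 240" --pt "0 0 4 0 0 0 240"

```text
clock: 16.9
tcp_pos: [0.5861, 0.0674, 0.1848]
orientation: [-0.021, 3.14, -0.001]
contact_force: [-0.2, 0.6, -0.7]
grip_width: 0.0135
```

```bash
python3 plan.py 0.5855 0.0673 0.165 180.8 1
```

```text
t 16.9 p [0.5861 0.0674 0.1848] yaw -179.23 dist [ -0.6  -0.1 -19.8] rv [-0.0004  0.0011 -0.0006] F [-0.2  0.6 -0.7] w 0.0135
[0.6, -0.1, 19.8, -0.0, 0.001, -0.001]
```

Request:
play_rows --pt "0.2 0 5 0 0 0 240" --pt "0.2 0 5 0 0 0 240" --pt "0 0 5 0 0 0 240" --pt "0 0 5 0 0 0 240" --pt "0 0 3 0 0 0 240"

```text
clock: 17.4
tcp_pos: [0.585, 0.0673, 0.1588]
orientation: [0.021, -3.141, 0.001]
contact_force: [-0.7, 0.9, -1.1]
grip_width: 0.0134
```

```bash
python3 plan.py 0.5855 0.0673 0.14 180.8 1
```

```text
t 17.4 p [0.585  0.0673 0.1588] yaw -179.23 dist [  0.5   0.  -18.8] rv [-0.0006 -0.0007 -0.0006] F [-0.7  0.9 -1.1] w 0.0134
[-0.5, 0.1, 18.8, -0.001, -0.001, -0.001]
```

Request:
play_rows --pt "-0.2 0 4 0 0 0 240" --pt "0 0 5 0 0 0 240" --pt "0 0 4 0 0 0 240" --pt "0.2 0 3 0 0 0 240" --pt "0 0 1.5 0 0 0 240"

```text
clock: 17.9
tcp_pos: [0.5851, 0.0673, 0.1399]
orientation: [0.021, -3.141, 0.001]
contact_force: [-5.6, -0.7, 14.7]
grip_width: 0.0134
```

```bash
python3 plan.py 0.5855 0.0673 0.14 180.8 1
```

```text
t 17.9 p [0.5851 0.0673 0.1399] yaw -179.24 dist [0.4 0.  0.1] rv [-0.0007 -0.0008 -0.0007] F [-5.6 -0.7 14.7] w 0.0134
[-0.4, 0.0, -0.1, -0.001, -0.001, -0.001]
```

Request:
play_rows --pt "0 0 0 0 0 0 240" --pt "0 0 0 0 0 0 240" --pt "0 0 0 0 0 0 180" --pt "0 0 0 0 0 0 120" --pt "0 0 0 0 0 0 90"

```text
clock: 18.4
tcp_pos: [0.5857, 0.0674, 0.1404]
orientation: [-0.021, 3.141, -0.001]
contact_force: [-0.2, -0.2, -0.1]
grip_width: 0.0533
```

```bash
python3 plan.py 0.5855 0.0673 0.14 180.8 1; python3 look.py w13
```

```text
t 18.4 p [0.5857 0.0674 0.1404] yaw -179.24 dist [-0.2 -0.1 -0.4] rv [-0.0005  0.0006 -0.0006] F [-0.2 -0.2 -0.1] w 0.0533
[0.2, -0.1, 0.4, -0.0, 0.001, -0.001]
[0.5857 0.0674 0.1404] [0.5857 0.0674 0.1404]
```

View pics/w13.png

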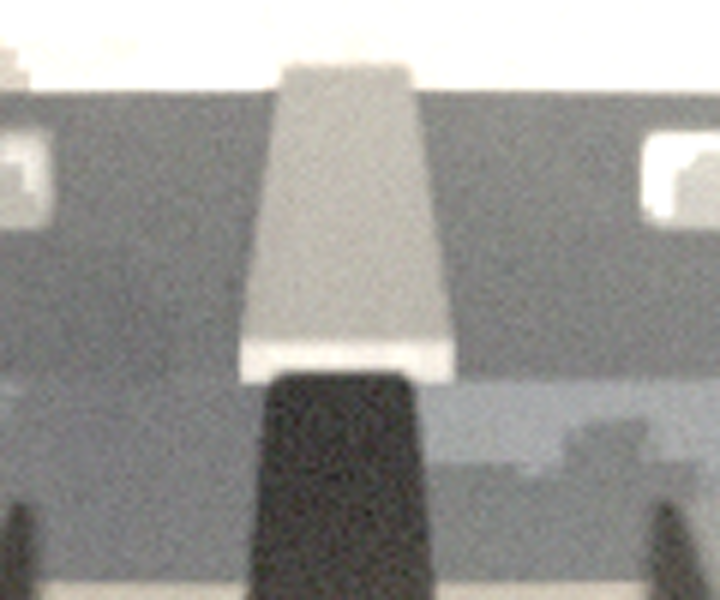

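Request:
play_rows --pt "0 0 -8 0 0 0 90" --pt "0 0 -15 0 0 0 80" --pt "0 0 -20 0 0 0 80" --pt "0 0 -30 0 0 0 80" --pt "0 0 -30 0 0 0 80"

```text
clock: 18.95
tcp_pos: [0.5833, 0.0671, 0.2466]
orientation: [0.022, -3.135, 0.002]
contact_force: [-0.3, 0.2, -0.1]
grip_width: 0.0584
```

Request:
play_rows --pt "20 0 -20 0 0 0 80" --pt "30 0 0 0 0 0 80" --pt "20 0 0 0 0 0 80" --pt "0 0 0 0 0 0 80" --pt "0 0 0 0 0 0 80"

```text
clock: 19.45
tcp_pos: [0.5159, 0.0677, 0.2804]
orientation: [-0.022, 3.129, 0.003]
contact_force: [0.5, 0.4, 0.4]
grip_width: 0.0586
```

```bash
python3 - <<'E'
from bench import r, grab_frame
import cv2,numpy as np
a=[]
for n,(x,y) in {"side":(180,150),"scene":(230,130)}.items():
    f=grab_frame(n); a.append(cv2.resize(cv2.convertScaleAbs(f["color"][y:y+170,x:x+230],alpha=1.4),None,fx=1.7*2*.98,fy=1.7*2*.98/2*1,interpolation=cv2.INTER_CUBIC))
    np.savez(n+"14.npz",**f)
cv2.imwrite("pics/end.png",np.vstack(a)); print(r.get_obs()["clock"],r.get_obs()["tcp_pos"])
E
```

```text
19.55 [0.51624552 0.06772097 0.27976012]
```

View pics/end.png

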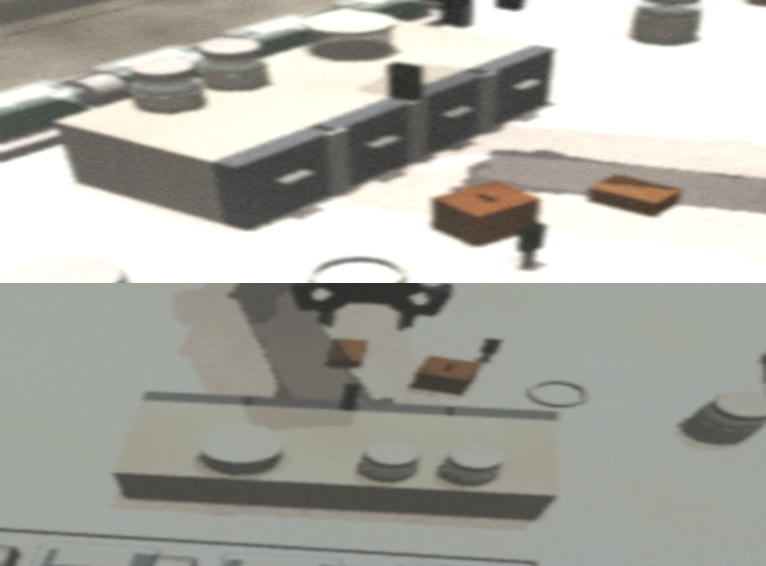

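The gauge stands upright in the middle gap with its handle down on the cabinet's top. The stand is empty, and the jars and tub are where they were. Handing in.

```bash
python3 -c "
from bench import r
print(r.hand_in())"
```

```text
the job is handed in; nothing more can be done
None
```

The gauge is standing fully home in the middle gap, let go, and the job is handed in at about 19.6 s of the 58 s allowed; no verdict was reported.

| Gap | Depth reached by the blade's end | Force felt at the wrist | Result |
|---|---|---|---|
| Left | about 25 mm, then the spring gave | about 7 N | jammed |
| Middle | 50 mm | none until the handle met the cabinet's top, then about 9 N | fully home |
| Right | about 25 mm, then the spring gave | about 4 N | jammed |

I then put it back into the middle gap and pressed until the handle seated, at about 15 N on the wrist, and released it. The tool height at that point was 139.9 mm, the same as on the first full insertion.

The last pictures, taken before handing in, showed the gauge upright and centred with its handle down on the top. The gripper was clear, and the jars on the cabinet, the tub, the ring, the carton and the smaller spare gauge looked unmoved. I judged that by eye rather than measuring it. None of the last checks failed or disagreed.

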